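# Slide the pepper mill into its holder

## Robot

A 6-joint arm with a two-finger parallel gripper is mounted at the origin on a cart in front of the work surface, level with it; the furniture and walls round the work are solid. World frame = base frame: x ahead of the robot, y to its left, z up, the work surface at z = 0. Lengths are in mm, angles in rad, forces in N, time in s.
With the tool pointing down it reaches from about 300 to 775 mm from the base axis. Payload 14.6 kg.
Tool frame: the origin (TCP) lies midway between the tips of the shut fingers; the grasp point (between the pads) lies 19 mm behind it; z points along the fingers, y is the direction in which the jaws open and shut (so a half turn about z gives the same grasp; the last joint's range is limited). The gripper opens to 94 mm and grips with 3 to 60 N. Pads are 16 mm wide; open, the fingers measure 119 mm over their backs; the gripper's body (75 mm by 177 mm) begins 78 mm behind the grasp point.
Start: joints at [-1.19, 0.3, 1.521, -0, 1.321, -0.067], TCP at [238.133, -495.764, 205.446] pointing down, gripper open.
Joint ranges: [-3.03, 3.03], [-0.79, 2.21], [0.23, 2.52], [-1.04, 4.18], [0, 3.07], [-2.55, 2.55]. Speed limits (rad/s): [2.22, 2.22, 2.57, 3.14, 3.14, 3.14].

## Interface

Orientations are given as [roll, pitch, yaw] about the fixed x, y, z axes, in that order (R = Rz(yaw) Ry(pitch) Rx(roll)).
In Python, from cell import manip gives the robot as it stands.
- The arm moves only by the tool play_rows, never from a script. Its argument "commands" is a list of rows, each an object of numbers: "x", "y", "z": the shift along the tool's x, y, z in m; "wx", "wy", "wz": the turn, a rotation vector about the tool's x, y, z in degrees; "grip": the opening, from 0 (shut) to 1 (fully open). In form: [{"x": .., "y": .., "z": .., "wx": .., "wy": .., "wz": .., "grip": ..}, ...]. A call has 1 to 20 rows; each row shifts and turns the commanded pose from where the row before left it, along the tool's axes as they then stand; what a row does not reach is not made up. A row lasts 1/8 s, in which the tool goes at most 62.5 mm and 10.7 degrees, less where a joint would pass 70% of its speed; a pose out of reach is approached as far as the arm can. A call is refused whole if a number of a shift passes 0.0625 or a number of a turn 10.7, either way. A call with a gripper value outside its range is refused whole. The fingers move at their own pace and stop on an object; "squeeze" is the grip in N (left out, the last holds). Time passes only in rows, so rows that do not move let the fingers close. It gives the time, the measured TCP pose, the force and the opening at its end, in the units of the state.
- manip.read_state(): the state, without advancing time (a new reading comes with each control period).
- manip.camera(name): name is "scene" or "top" or "wrist"; returns (picture, depth): 420x560x3 uint8, red, green, blue; 420x560 float32, mm along the optical axis (not along the pixel's ray), 0 where there is no reading.
- manip.camera_info(name): a dict with "intrinsics" (3x3 intrinsics, pixels), "camera_from_world" (4x4, takes a point from world to camera coordinates); the wrist camera has in their place "tool_from_camera" (4x4, takes a point from camera to tool coordinates, whose origin is the TCP and whose axes are the flange's). Camera axes: x right, y up, looking along -z (the intrinsics and any distortion apply to the point x, -y, -z); pixel columns grow to the right and rows downward; lengths in mm; the calibration is good to about 2 mm. The wrist camera is an equidistant fisheye: a pixel r from the principal point sees the ray r / f radians off the axis. A picture is of the moment at which its call begins: read the wrist's pose just before it. camera_info takes no time and is no camera call.
- manip.sign_off(): hands the job in, once; it reports no verdict.
The state is a dict: "clock": time; "joints": joint angles; "qd": joint speeds; "effort": joint torques, N m; "eef_pos": TCP position; "eef_rot": TCP orientation; "wrist_force": force on the tool from outside, world axes, zero at the start; "moment": the same for the moment, N m; "finger_gap": finger opening in mm.
Only numpy, scipy, OpenCV 4.12 (cv2) and the standard library are available. Lean on these libraries where they do the work, as an engineer would, in place of code of your own. Each camera call takes 0.05 s, during which the arm holds its last target.

## Task

Push the tall wooden pepper mill across the worktop with the fingers, low on its body, so that it slides upright without tipping, in through the open front of the low wooden holder until it stands against the holder's back wall. Do not pick the mill up or lift it, never push on its upper half, and leave the salt shaker, the honey jar, the grey cup and the lemon where they stand.

Things in the scene. Friction and masses are not known exactly. Their poses are not given: they have to be found in the camera images.
- mill: Loose dark brown wooden pepper mill, 170 mm tall, round, 58 mm across low on its body, head 48 mm across, about 0.18 kg. Origin: centre of its underside; z up along its axis. Slides if pushed within about 30 mm of the worktop, tips if pushed high. A gripper's body may strike its head: lean the tool back, away from the mill.
- holder: Pale wooden U-shaped holder, fixed, no floor (the mill slides in on the worktop). Origin: on the worktop where the seated mill's axis belongs, 1 mm short of touching. +x points from the open front to the back wall, z up. Back wall: inner face at x = +30 mm, 60 mm high. Side walls: inner faces at y = -40 and +40 mm, 12 mm thick, 36 mm high.
- holder_mouth (a point): Middle of the holder's open front, on the worktop, 22 mm from the holder's origin; same axes as the holder. The side walls end here in round posts, 16 mm across and 42 mm high, with 78 mm free between them.
- salt: Loose glass salt shaker with a grey cap, 44 mm across, 90 mm tall; origin at the centre of its underside. It stands just behind the holder's back wall. Leave it alone.
- honey: Loose honey jar with a dark lid, 65 mm across, 86 mm tall; origin at the centre of its underside. Leave it alone.
- cup: Loose plain grey cup, 74 mm across, 98 mm tall; origin at the centre of its underside. Leave it alone.
- lemon: Loose lemon, 83 x 58 x 58 mm; origin at its underside. Leave it alone.
There are look-alikes about, which are no part of the job. Several things have the shape of the mill; the one meant has the colours described above.

How it is judged (in metres and radians):
At the end, for the whole second after the job is handed in: The pepper mill stands upright (within 0.1 rad) on the worktop between the holder's side walls, at rest, its axis within 8 mm of the holder's origin along the holder's x (at most about 9 mm of gap to the back wall) (x of mill in the frame of holder between -0.008 and 0.006 m and y of mill in the frame of holder between -0.016 and 0.016 m and angle between mill's own z axis and vertical below 0.1 rad and height (world z) of mill below 0.005 m and linear speed of mill below 0.01 m/s); the robot touches nothing.
It fails at once if the mill is tipped by more than 0.2 rad (angle between mill's own z axis and vertical above 0.2 rad).
It fails at once if the mill is lifted off the worktop by more than 10 mm (height (world z) of mill above 0.01 m).
It fails at once if the fingers push on the mill's upper half (grasp point above 85 mm) (contact force between the fingers and mill above 0.5 N and height (world z) of the grasp point above 0.085 m).
It fails at once if the salt shaker, honey jar, grey cup or lemon is moved by more than 15 mm (distance of any of salt, honey, cup, lemon from where it was at the start of the episode above 0.015 m).
It also fails if it takes over 42 s, if anything falls off the work surface, if the arm or the gripper's body presses on something with over 40 N, if the wrist force passes 120 N, or if a joint passes its speed limit or range.

## Working session

There is one attempt and no reset: what is moved stays moved. The work goes in short steps, Python scripts to look and compute and a tool call to move; the robot and the scene stay as the last step left them, time stands still between calls to the robot, and variables do not carry over. Pictures are saved under pics/ and viewed, and the job is handed in when it is done.

Besides the shell and the picture viewer there is one more tool, called after "Emit:" as name(argument=value, ...), one argument or row to a line, values as JSON. play_rows: Moves the arm, as the interface text tells. Its arguments: {"type":"object","properties":{"commands":{"type":"array"},"squeeze":{"type":"number"}},"required":["commands"]}

```bash
ls; mkdir -p pics; python3 - <<'E'
from cell import manip
import cv2,numpy as np
s=manip.read_state();print(s)
for n in("scene","top"):
    p,d=manip.camera(n);cv2.imwrite(f"pics/{n}0.png",p[:,:,::-1]);np.save(f"pics/{n}0.npy",d)
    i=manip.camera_info(n);print(n,np.round(i["intrinsics"],1),np.round(i["camera_from_world"],3))
E
```

```text
pics
{'clock': 0.0, 'joints': array([-1.18962369e+00,  3.00477748e-01,  1.52159701e+00, -1.77341904e-05,
        1.32069292e+00, -6.65937917e-02]), 'qd': array([ 0.0004062 , -0.0002165 ,  0.00136677, -0.00045705, -0.00165153,
       -0.0004444 ]), 'effort': array([ 1.60380077e-04, -5.31801796e+01, -3.52737164e+01,  7.08625861e-02,
        2.43458507e-02, -9.96462586e-05]), 'eef_pos': array([ 238.0204527 , -495.53115246,  204.87594678]), 'eef_rot': array([-3.14041910e+00, -6.10518928e-05,  4.47770791e-01]), 'wrist_force': array([0.12904437, 0.26921684, 0.62655966]), 'moment': array([ 0.04126596,  0.02376362, -0.00543979]), 'finger_gap': 94.20047965107244}
scene [[475.1   0.  278.3]
 [  0.  475.1 212.9]
 [  0.    0.    1. ]] [[-6.140000e-01 -7.890000e-01 -7.000000e-03  2.869690e+02]
 [ 5.330000e-01 -4.220000e-01  7.330000e-01 -2.894690e+02]
 [-5.820000e-01  4.460000e-01  6.800000e-01 -1.183816e+03]
 [ 0.000000e+00  0.000000e+00  0.000000e+00  1.000000e+00]]
top [[517.4   0.  284.5]
 [  0.  517.4 208.1]
 [  0.    0.    1. ]] [[ 3.400000e-02 -9.990000e-01  6.000000e-03 -1.801100e+01]
 [ 9.730000e-01  3.500000e-02  2.270000e-01 -4.882110e+02]
 [-2.270000e-01 -2.000000e-03  9.740000e-01 -1.455298e+03]
 [ 0.000000e+00  0.000000e+00  0.000000e+00  1.000000e+00]]
```

View pics/top0.png

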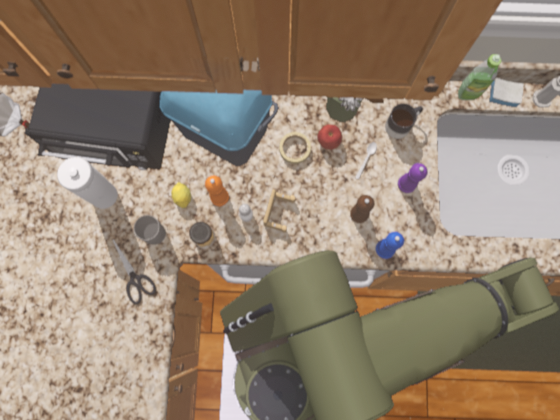

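View pics/scene0.png

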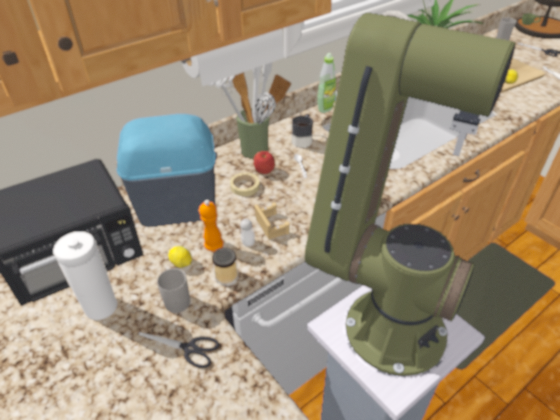

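The top view shows four mill shapes: dark brown (362,208), purple (413,180), blue (390,245) and orange (216,190). By the description I choose the dark brown one. The holder is at (280,210) with its mouth to the right (-y). Next I'll take a crop and measure.

```bash
cat > h.py <<'E'
import numpy as np,cv2
from cell import manip
def cloud(n,d):
    i=manip.camera_info(n);K=i["intrinsics"];T=np.linalg.inv(i["camera_from_world"])
    v,u=np.mgrid[0:420,0:560]
    P=np.stack([(u-K[0,2])/K[0,0]*d,-(v-K[1,2])/K[1,1]*d,-d,np.ones_like(d)],-1)
    W=(P@T.T)[...,:3]; W[d<=0]=np.nan
    return W
def proj(n,p):
    i=manip.camera_info(n);K=i["intrinsics"];c=i["camera_from_world"]@np.append(p,1)
    return K[0,0]*c[0]/-c[2]+K[0,2],K[1,1]*-c[1]/-c[2]+K[1,2]
E
python3 - <<'E'
from h import *
d=np.load("pics/top0.npy");p=cv2.imread("pics/top0.png");W=cloud("top",d)
c=p[140:290,140:460];cv2.imwrite("pics/crop0.png",cv2.resize(c,None,fx=2.5,fy=2.5,interpolation=cv2.INTER_CUBIC))
z=W[...,2]
print("table z",np.nanmedian(z[200:230,310:340]))
m=((z>12)&(z<250)).astype(np.uint8); m[280:]=0;m[:120]=0
n,l,st,ce=cv2.connectedComponentsWithStats(m)
for k in range(1,n):
    if st[k,4]>40:
        q=W[l==k];print(ce[k].round(),st[k,4],"min",np.round(q.min(0)),"max",np.round(q.max(0)), "top-c",np.round(np.median(q[q[:,2]>q[:,2].max()-8],0)))
# holder points
v,u=np.mgrid[0:420,0:560]
s=(v>180)&(v<240)&(u>258)&(u<302)&(z>25)
np.save("pics/hold.npy",W[s])
out=np.full((420,420,3),0,np.uint8)
for q,cc in zip(W[s],p[s]):
    x=int((q[0]-300)*1.6);y=int((200-q[1])*1.6)
Q=W[s];o=np.zeros((600,600,3),np.uint8)
c0=np.median(Q,0);print(c0,len(Q))
for q in Q:
    a=(int(300-(q[1]-c0[1])*4),int(300-(q[0]-c0[0])*4))
    cv2.circle(o,a,3,(0,255,255) if q[2]>50 else (0,255,0) if q[2]>39 else (255,100,0),-1)
cv2.imwrite("pics/hold.png",o)
E
```

```text
table z 1.4960132434288198
[121. 148.] 10046 min [474.  46.  12.] max [767. 887. 250.] top-c [625. 208. 246.]
[399. 127.] 424 min [ 734. -383.   13.] max [ 788. -305.  104.] top-c [ 745. -338.   99.]
[329. 137.] 501 min [ 681. -165.   19.] max [751. -93.  78.] top-c [ 718. -130.   71.]
[295. 147.] 363 min [641. -73.  12.] max [739.  23.  35.] top-c [686. -25.  29.]
[412. 178.] 530 min [ 561. -397.   12.] max [ 609. -342.  174.] top-c [ 585. -372.  171.]
[216. 191.] 490 min [500. 171.  12.] max [554. 225. 173.] top-c [530. 198. 170.]
[181. 195.] 388 min [482. 280.  19.] max [560. 338.  65.] top-c [525. 309.  60.]
[276. 210.] 411 min [425. -29.  12.] max [542.  60.  67.] top-c [494.  44.  62.]
[362. 209.] 472 min [ 461. -255.   12.] max [ 513. -198.  176.] top-c [ 490. -224.  171.]
[245. 213.] 209 min [451.  94.  12.] max [492. 132.  96.] top-c [474. 112.  90.]
[149. 229.] 537 min [372. 347.  12.] max [445. 424. 107.] top-c [411. 388. 101.]
[202. 235.] 521 min [369. 202.  12.] max [433. 281.  97.] top-c [399. 236.  90.]
[390. 245.] 494 min [ 358. -326.   12.] max [ 412. -275.  175.] top-c [ 390. -304.  169.]
[489.2650549   33.5500671   42.13573528] 370
```

View pics/crop0.png

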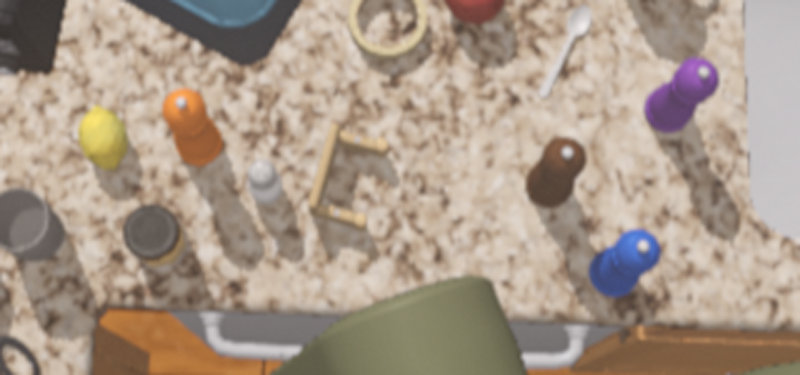

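View pics/hold.png

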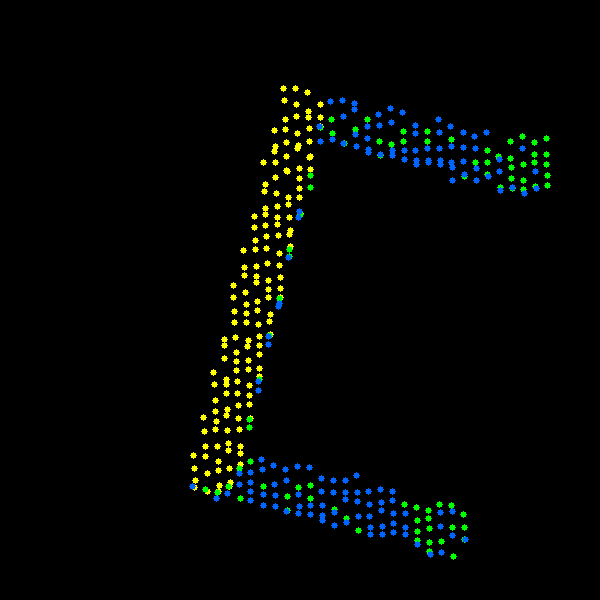

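```bash
python3 - <<'E'
from h import *
from scipy.optimize import minimize
d=np.load("pics/top0.npy");W=cloud("top",d);z=W[...,2]
Q=np.load("pics/hold.npy")
back=Q[Q[:,2]>52]; low=Q[(Q[:,2]<46)&(Q[:,2]>30)]
def loc(p,P):
    c,s=np.cos(p[2]),np.sin(p[2]);D=P[:,:2]-p[:2];return np.c_[D@[c,s],D@[-s,c]]
# wall rects : SDF to union of rects, plus back thickness t
def f(p):
    t=p[3]
    L=loc(p,Q)
    def rect(x0,x1,y0,y1):
        dx=np.maximum(np.maximum(x0-L[:,0],L[:,0]-x1),0);dy=np.maximum(np.maximum(y0-L[:,1],L[:,1]-y1),0);return np.hypot(dx,dy)
    posts=[np.maximum(np.hypot(L[:,0]+22,L[:,1]-s*47)-8,0) for s in(1,-1)]
    D=np.min([rect(30,30+t,-52,52),rect(-22,30,40,52),rect(-22,30,-52,-40)]+posts,0)
    B=loc(p,back)
    return np.sum(np.minimum(D,12)**2)+40*(np.mean(B[:,0])-30-t/2)**2+.5*t**2
best=min((minimize(f,[490+a,10+b,1.35+c,12],method="Nelder-Mead",options=dict(maxiter=4000,xatol=1e-3,fatol=1e-3)) for a in(-8,8) for b in(-10,10) for c in(-.15,.1)),key=lambda r:r.fun)
print(best.x,best.fun); p=best.x
for nm,S in(("back",back),("low",low)):
    L=loc(p,S);print(nm,np.percentile(L,[1,5,50,95,99],axis=0).round(1).tolist())
L=loc(p,low);print("sides",L[L[:,1]>0][:,1].mean(),L[L[:,1]<0][:,1].mean())
np.save("pics/holder.npy",p)
# edges of the back wall: line fit
vx,vy,_,_=cv2.fitLine(back[:,:2].astype(np.float32),cv2.DIST_HUBER,0,.01,.01).ravel();print("wall dir",np.arctan2(vy,vx)+np.pi/2,back.mean(0))
# mills: circle fit of body & head from both cameras
ds=np.load("pics/scene0.npy")
for nm,c in(("brown",(490,-224)),("blue",(390,-304)),("purple",(585,-372))):
  for cam,D in(("top",d),("scene",ds)):
    WW=cloud(cam,D);m=(np.hypot(WW[...,0]-c[0],WW[...,1]-c[1])<50)&(WW[...,2]>4)&(WW[...,2]<185)
    P=WW[m]
    if len(P)<30: print(nm,cam,len(P));continue
    for lo,hi in((5,60),(160,180)):
        q=P[(P[:,2]>lo)&(P[:,2]<hi)]
        if len(q)>8: print(nm,cam,lo,len(q),"x",q[:,0].min().round(1),q[:,0].max().round(1),"y",q[:,1].min().round(1),q[:,1].max().round(1),q.mean(0).round(1))
E
```

```text
[482.86229451   9.66695443   1.33063417  10.79531128] 69.72440187495926
back [[29.6, -51.2], [30.1, -46.0], [35.3, 0.8], [41.0, 47.1], [41.6, 51.0]]
low [[-28.6, -52.9], [-25.8, -51.4], [2.2, 21.8], [30.0, 51.3], [33.8, 52.4]]
sides 44.776034472726856 -44.79419479262911
wall dir 1.3337481 [490.39775449  44.30288065  59.85612227]
brown top 5 199 x 441.1 535.6 y -271.3 -174.4 [ 474.6 -217.3   25.4]
brown top 160 37 x 477.5 499.6 y -236.1 -208.6 [ 488.2 -224.   165.8]
brown scene 4
blue top 5 212 x 344.5 434.5 y -350.9 -255.9 [ 380.7 -290.4   27.2]
blue top 160 38 x 375.8 402.7 y -318.9 -286.8 [ 387.9 -302.4  164.6]
blue scene 1
purple top 5 232 x 547.6 633.6 y -418.3 -326.2 [ 576.4 -362.5   26.6]
purple top 160 39 x 571.3 599.1 y -382.8 -358.1 [ 584.5 -370.8  165.2]
purple scene 0
```

```bash
python3 - <<'E'
from h import *
print([a for a in dir(manip) if a[0]!='_'])
d=np.load("pics/top0.npy");W=cloud("top",d)
for r in (20,60,80,95,110): print(r,W[r,[200,280,350,400]].round().tolist())
E
cat > plan.py <<'E'
import numpy as np
from scipy.spatial.transform import Rotation as Ro
H=np.array([482.9,9.7]);yaw=1.331
h=np.array([np.cos(yaw),np.sin(yaw)])
OFF=29.9
def pose(m,ang,th,back=0,z=12):
    "m mill xy, ang heading(direction of push) deg"
    a=np.radians(ang);f=np.array([np.cos(a),np.sin(a),0]);t=np.radians(th)
    zt=f*np.sin(t)-np.array([0,0,1])*np.cos(t)
    b=-f; l=np.array([-b[1],b[0],0]) # b=(c,-s)-> l=(s,c)
    y=l; x=np.cross(y,zt)
    p=np.array([m[0],m[1],z])+b*(OFF+back)
    return p,np.c_[x,y,zt]
obs=dict(blue=(388,-303),purple=(585,-371))
g=np.linspace(-1,1,15)
def clear(p,R):
    out={}
    X,Y,Z=np.meshgrid(37.5*g,88.5*g,np.linspace(97,300,60))
    P=p+np.c_[X.ravel(),Y.ravel(),-Z.ravel()]@R.T
    out['bodyminz']=P[:,2].min()
    for k,c in obs.items():
        q=P[P[:,2]<178]
        out[k]=(np.hypot(*(q[:,:2]-c).T)-27).min() if len(q) else 999
    return out,P
def millclear(P,m):
    q=P[P[:,2]<176];return (np.hypot(*(q[:,:2]-m).T)-26).min()
E
python3 - <<'E'
from plan import *
m=np.array([488.,-226]);
D=m-H;print("mill in holder",D@h,D@[-h[1],h[0]])
for ang in(180,172,165,155,145,135,125,115,105,95,85,76):
    for mm in((488,-226),(465,-220),(450,-205),(440,-180),(440,-150),(450,-120),(459,-88)):
        p,R=pose(mm,ang,25);o,P=clear(p,R)
        ok=o['blue']>8 and o['purple']>8
        print(ang,mm,{k:int(v) for k,v in o.items()},int(millclear(P,np.array(mm)))) if ok else None
E
```

```text
['Unreachable', 'camera', 'camera_info', 'read_state', 'sign_off']
20 [[610.0, 140.0, 807.0], [611.0, 14.0, 814.0], [620.0, -95.0, 805.0], [619.0, -172.0, 812.0]]
60 [[620.0, 162.0, 665.0], [612.0, 15.0, 689.0], [620.0, -111.0, 683.0], [621.0, -200.0, 687.0]]
80 [[611.0, 171.0, 602.0], [610.0, 15.0, 617.0], [616.0, -120.0, 614.0], [619.0, -216.0, 615.0]]
95 [[720.0, 225.0, 304.0], [611.0, 15.0, 549.0], [610.0, -127.0, 562.0], [611.0, -226.0, 568.0]]
110 [[683.0, 223.0, 295.0], [819.0, 24.0, 3.0], [785.0, -186.0, 97.0], [810.0, -344.0, 54.0]]
mill in holder -227.7444926140934 -60.933948534040965
180 (488, -226) {'bodyminz': 84, 'blue': 109, 'purple': 29} 10
180 (465, -220) {'bodyminz': 84, 'blue': 87, 'purple': 35} 10
180 (450, -205) {'bodyminz': 84, 'blue': 72, 'purple': 50} 10
180 (440, -180) {'bodyminz': 84, 'blue': 68, 'purple': 75} 10
180 (440, -150) {'bodyminz': 84, 'blue': 82, 'purple': 105} 10
180 (450, -120) {'bodyminz': 84, 'blue': 109, 'purple': 135} 10
180 (459, -88) {'bodyminz': 84, 'blue': 139, 'purple': 167} 10
172 (488, -226) {'bodyminz': 84, 'blue': 98, 'purple': 14} 
[... 1659 characters left out ...]
86, 'purple': 115} 10
125 (440, -150) {'bodyminz': 84, 'blue': 14, 'purple': 88} 10
125 (450, -120) {'bodyminz': 84, 'blue': 40, 'purple': 107} 10
125 (459, -88) {'bodyminz': 84, 'blue': 65, 'purple': 128} 10
115 (450, -120) {'bodyminz': 84, 'blue': 18, 'purple': 109} 10
115 (459, -88) {'bodyminz': 84, 'blue': 41, 'purple': 134} 10
105 (459, -88) {'bodyminz': 84, 'blue': 27, 'purple': 130} 10
95 (459, -88) {'bodyminz': 84, 'blue': 32, 'purple': 117} 10
85 (450, -120) {'bodyminz': 84, 'blue': 12, 'purple': 85} 10
85 (459, -88) {'bodyminz': 84, 'blue': 44, 'purple': 110} 10
76 (450, -120) {'bodyminz': 84, 'blue': 17, 'purple': 93} 10
76 (459, -88) {'bodyminz': 84, 'blue': 50, 'purple': 112} 10
```

```bash
sed -i 's/^OFF=.*/OFF=28.3/' plan.py; python3 - <<'E'
from plan import *
from scipy.interpolate import CubicSpline
wps={'A':[(488,-226),(468,-216),(449,-195),(440,-165),(441,-135),(448,-105),(459,-75),(471,-39),(483,10)],
'B':[(488,-226),(462,-216),(444,-190),(436,-160),(438,-130),(446,-100),(459,-70),(471,-39),(483,10)],
'C':[(488,-226),(462,-210),(446,-183),(441,-150),(446,-115),(454,-90),(463,-68),(471,-39),(483,10)]}
for k,w in wps.items():
  w=np.array(w,float);s=np.r_[0,np.cumsum(np.hypot(*np.diff(w,axis=0).T))];cs=CubicSpline(s,w)
  for th in(22,27):
    print(k,th)
    for u in np.linspace(0,s[-1]-60,12):
      m=cs(u);v=cs(u,1);mo=np.degrees(np.arctan2(v[1],v[0]))
      ok=[a for a in range(64,190,4) if min(clear(*pose(m,a,th))[0][k] for k in obs)>7]
      print(m.round(),int(mo),ok)
E
```

```text
A 22
[ 488. -226.] 162 [116, 120, 124, 128, 132, 136, 172, 176, 180, 184, 188]
[ 471. -218.] 147 [132, 136, 140, 144, 148, 152, 168, 172, 176, 180, 184, 188]
[ 457. -206.] 131 [140, 144, 148, 152, 156, 160, 164, 168, 172, 176, 180, 184, 188]
[ 447. -191.] 115 [140, 144, 148, 152, 156, 160, 164, 168, 172, 176, 180, 184, 188]
[ 441. -173.] 100 [132, 136, 140, 144, 148, 152, 156, 160, 164, 168, 172, 176, 180, 184, 188]
[ 439. -155.] 90 [124, 128, 132, 136, 140, 144, 148, 152, 156, 160, 164, 168, 172, 176, 180, 184, 188]
[ 441. -136.] 82 [64, 68, 72, 76, 80, 84, 120, 124, 128, 132, 136, 140, 144, 148, 152, 156, 160, 164, 168, 172, 176, 180, 184, 188]
[ 444. -118.] 76 [64, 68, 72, 76, 80, 84, 88, 92, 96, 100, 112, 116, 120, 124, 128, 132, 136, 140, 144, 148, 152, 156, 160, 164, 168, 172, 176, 180, 184, 188]
[ 450. -100.] 71 [64, 68, 72, 76, 80, 84, 88, 92, 96, 100, 104, 108, 112, 116, 120, 124, 128, 132, 136, 140, 144, 148, 152, 156, 160, 164, 168, 172, 176, 180, 184, 188]
[456. -83.] 69 [64, 68, 72, 76, 80, 84, 88, 92, 96, 100, 104, 108, 112, 116, 120, 124, 128, 132, 136, 140, 144, 148, 
[... 6800 characters left out ...]
 168, 172, 176, 180, 184, 188]
[ 450. -100.] 71 [64, 68, 72, 76, 80, 84, 88, 92, 96, 100, 104, 108, 112, 116, 120, 124, 128, 132, 136, 140, 144, 148, 152, 156, 160, 164, 168, 172, 176, 180, 184, 188]
[457. -83.] 67 [64, 68, 72, 76, 80, 84, 88, 92, 96, 100, 104, 108, 112, 116, 120, 124, 128, 132, 136, 140, 144, 148, 152, 156, 160, 164, 168, 172, 176, 180, 184, 188]
[464. -66.] 70 [64, 68, 72, 76, 80, 84, 88, 92, 96, 100, 104, 108, 112, 116, 120, 124, 128, 132, 136, 140, 144, 148, 152, 156, 160, 164, 168, 172, 176, 180, 184, 188]
[469. -48.] 76 [64, 68, 72, 76, 80, 84, 88, 92, 96, 100, 104, 108, 112, 116, 120, 124, 128, 132, 136, 140, 144, 148, 152, 156, 160, 164, 168, 172, 176, 180, 184, 188]
```

```bash
python3 - <<'E'
from plan import *
for th in(20,22,24):
  a=np.array([488.,-226]);b=np.array([448.,-108])
  for back in(0,15):
   for f in np.linspace(0,1,6):
    m=a+f*(b-a)
    r=[]
    for ang in range(112,141,4):
        p,R=pose(m,ang,th,back=back);o,P=clear(p,R);r.append((ang,int(o['blue']),int(o['purple'])))
    print(th,back,m.round(),r,"mill",int(millclear(P,m)),int(o['bodyminz']))
E
```

```text
20 0 [ 488. -226.] [(112, 6, 15), (116, 8, 17), (120, 10, 18), (124, 14, 18), (128, 19, 18), (132, 24, 17), (136, 30, 15), (140, 36, 12)] mill 0 90
20 0 [ 480. -202.] [(112, 7, 40), (116, 11, 42), (120, 14, 43), (124, 17, 43), (128, 19, 42), (132, 21, 40), (136, 25, 37), (140, 30, 33)] mill 0 90
20 0 [ 472. -179.] [(112, 8, 65), (116, 14, 66), (120, 19, 67), (124, 23, 67), (128, 27, 65), (132, 30, 63), (136, 32, 59), (140, 34, 54)] mill 0 90
20 0 [ 464. -155.] [(112, 10, 90), (116, 17, 91), (120, 24, 91), (124, 30, 91), (128, 35, 89), (132, 39, 85), (136, 43, 81), (140, 46, 75)] mill 0 90
20 0 [ 456. -132.] [(112, 12, 114), (116, 20, 116), (120, 29, 116), (124, 36, 115), (128, 43, 112), (132, 49, 108), (136, 55, 103), (140, 59, 97)] mill 0 90
20 0 [ 448. -108.] [(112, 23, 139), (116, 27, 141), (120, 34, 140), (124, 43, 139), (128, 51, 136), (132, 59, 131), (136, 66, 125), (140, 72, 120)] mill 0 90
20 15 [ 488. -226.] [(112, 6, 0), (116, 11, 2), (120, 17, 3), (124, 23, 3), (128, 29, 3), (132, 36, 2), (136, 42, 0), (140, 49, -2)] mill 15 90
20 15 [ 480. -202.] [(112, 7, 25), (116, 11, 
[... 3668 characters left out ...]
4), (124, 20, 14), (128, 25, 13), (132, 31, 11), (136, 38, 8), (140, 45, 4)] mill 22 85
24 15 [ 472. -179.] [(112, 8, 36), (116, 14, 37), (120, 19, 38), (124, 23, 37), (128, 27, 36), (132, 31, 34), (136, 36, 30), (140, 42, 25)] mill 22 85
24 15 [ 464. -155.] [(112, 10, 61), (116, 17, 62), (120, 24, 62), (124, 30, 62), (128, 35, 59), (132, 39, 56), (136, 43, 52), (140, 47, 46)] mill 22 85
24 15 [ 456. -132.] [(112, 11, 85), (116, 20, 87), (120, 29, 87), (124, 36, 86), (128, 43, 83), (132, 49, 79), (136, 55, 74), (140, 59, 68)] mill 22 85
24 15 [ 448. -108.] [(112, 13, 110), (116, 23, 111), (120, 33, 111), (124, 43, 110), (128, 51, 107), (132, 59, 102), (136, 66, 96), (140, 72, 92)] mill 22 85
```

```bash
sed -i 's/^OFF=.*/OFF=32.2/' plan.py; cat > mv.py <<'E'
from plan import *
import json,os
from scipy.spatial.transform import Rotation as Ro, Slerp
F='cmd.json'
def load():
    c=json.load(open(F));return np.array(c['p']),np.array(c['R'])
def apply(rows):
    p,R=load()
    for r in rows:
        p=p+R@(np.array([r.get('x',0),r.get('y',0),r.get('z',0)])*1000)
        R=R@Ro.from_rotvec(np.radians([r.get('wx',0),r.get('wy',0),r.get('wz',0)])).as_matrix()
    return p,R
def save(p,R): json.dump(dict(p=list(p),R=np.array(R).tolist()),open(F,'w'))
def rows(poses,grip):
    "poses list of (p,R); rounded rows, feedback on rounding; saves the commanded pose (assuming all played)"
    p,R=load();out=[]
    for P,Q in poses:
        s=np.round(R.T@(P-p)/1000,4);w=np.round(np.degrees(Ro.from_matrix(R.T@Q).as_rotvec()),2)
        assert abs(s).max()<=.0625 and np.linalg.norm(s)<.0625 and np.linalg.norm(w)<=10.7,(s,w)
        out.append(dict(x=s[0],y=s[1],z=s[2],wx=w[0],wy=w[1],wz=w[2],grip=grip))
        p=p+R@(s*1000);R=R@Ro.from_rotvec(np.radians(w)).as_matrix()
    save(p,R)
    print("["+", ".join("{"+",".join(f'"{k}":{round(float(v),4):g}' for k,v in r.items() if v or k=='grip')+"}" for r in out)+"]",len(out))
    print("end",p.round(1))
def interp(n,P,Q):
    p,R=load();sl=Slerp([0,1],Ro.from_matrix([R,Q]))
    return [(p+(P-p)*t,sl(t).as_matrix()) for t in np.arange(1,n+1)/n]
E
python3 - <<'E'
from mv import *
R0=Ro.from_euler('xyz',[-3.1415927,0,.448]).as_matrix()
save([238.133,-495.764,205.446],R0)
P,Q=pose((488,-226),124,20,back=6,z=235)
print(P,Q.round(2))
p,R=load()
a=interp(2,p+[0,0,40],R)
sl=Slerp([0,1],Ro.from_matrix([R,Q]))
b=[(p+[0,0,40]+(P-p-[0,0,40])*t,sl(t).as_matrix()) for t in np.arange(1,13)/12]
rows(a+b,0.32)
E
```

```text
[ 509.36116891 -257.66923527  235.        ] [[-0.53  0.83 -0.19]
 [ 0.78  0.56  0.28]
 [ 0.34  0.   -0.94]]
[{"z":-0.02,"grip":0.32}, {"z":-0.02,"grip":0.32}, {"x":0.029,"y":-0.0081,"z":0.0009,"wx":1.43,"wy":1.23,"wz":-8.1,"grip":0.32}, {"x":0.0298,"y":-0.0039,"z":0.0016,"wx":1.43,"wy":1.24,"wz":-8.1,"grip":0.32}, {"x":0.0299,"y":0.0004,"z":0.0024,"wx":1.43,"wy":1.23,"wz":-8.11,"grip":0.32}, {"x":0.0296,"y":0.0047,"z":0.0029,"wx":1.42,"wy":1.24,"wz":-8.1,"grip":0.32}, {"x":0.0286,"y":0.0088,"z":0.0034,"wx":1.43,"wy":1.23,"wz":-8.1,"grip":0.32}, {"x":0.0269,"y":0.0129,"z":0.0037,"wx":1.43,"wy":1.24,"wz":-8.1,"grip":0.32}, {"x":0.0248,"y":0.0167,"z":0.0039,"wx":1.43,"wy":1.23,"wz":-8.1,"grip":0.32}, {"x":0.0221,"y":0.02,"z":0.0039,"wx":1.43,"wy":1.24,"wz":-8.11,"grip":0.32}, {"x":0.0189,"y":0.0231,"z":0.0039,"wx":1.43,"wy":1.23,"wz":-8.1,"grip":0.32}, {"x":0.0154,"y":0.0256,"z":0.0036,"wx":1.43,"wy":1.24,"wz":-8.1,"grip":0.32}, {"x":0.0116,"y":0.0275,"z":0.0032,"wx":1.42,"wy":1.23,"wz":-8.1,"grip":0.32}, {"x":0.0075,"y":0.029,"z":0.0028,"wx":1.43,"wy":1.23,"wz":-8.1,"grip":0.32}] 14
end [ 509.3 -257.7  235. ]
```

Emit:
play_rows(
  commands=[
    {"z":-0.02,"grip":0.32},
    {"z":-0.02,"grip":0.32},
    {"x":0.029,"y":-0.0081,"z":0.0009,"wx":1.43,"wy":1.23,"wz":-8.1,"grip":0.32},
    {"x":0.0298,"y":-0.0039,"z":0.0016,"wx":1.43,"wy":1.24,"wz":-8.1,"grip":0.32},
    {"x":0.0299,"y":0.0004,"z":0.0024,"wx":1.43,"wy":1.23,"wz":-8.11,"grip":0.32},
    {"x":0.0296,"y":0.0047,"z":0.0029,"wx":1.42,"wy":1.24,"wz":-8.1,"grip":0.32},
    {"x":0.0286,"y":0.0088,"z":0.0034,"wx":1.43,"wy":1.23,"wz":-8.1,"grip":0.32},
    {"x":0.0269,"y":0.0129,"z":0.0037,"wx":1.43,"wy":1.24,"wz":-8.1,"grip":0.32},
    {"x":0.0248,"y":0.0167,"z":0.0039,"wx":1.43,"wy":1.23,"wz":-8.1,"grip":0.32},
    {"x":0.0221,"y":0.02,"z":0.0039,"wx":1.43,"wy":1.24,"wz":-8.11,"grip":0.32},
    {"x":0.0189,"y":0.0231,"z":0.0039,"wx":1.43,"wy":1.23,"wz":-8.1,"grip":0.32},
    {"x":0.0154,"y":0.0256,"z":0.0036,"wx":1.43,"wy":1.24,"wz":-8.1,"grip":0.32},
    {"x":0.0116,"y":0.0275,"z":0.0032,"wx":1.42,"wy":1.23,"wz":-8.1,"grip":0.32},
    {"x":0.0075,"y":0.029,"z":0.0028,"wx":1.43,"wy":1.23,"wz":-8.1,"grip":0.32},
  ],
)

```text
$.commands[0]: bad value
```

Emit:
play_rows(
  commands=[
    {"x":0,"y":0,"z":-0.02,"wx":0,"wy":0,"wz":0,"grip":0.32},
    {"x":0,"y":0,"z":-0.02,"wx":0,"wy":0,"wz":0,"grip":0.32},
    {"x":0.029,"y":-0.0081,"z":0.0009,"wx":1.43,"wy":1.23,"wz":-8.1,"grip":0.32},
    {"x":0.0298,"y":-0.0039,"z":0.0016,"wx":1.43,"wy":1.24,"wz":-8.1,"grip":0.32},
    {"x":0.0299,"y":0.0004,"z":0.0024,"wx":1.43,"wy":1.23,"wz":-8.11,"grip":0.32},
    {"x":0.0296,"y":0.0047,"z":0.0029,"wx":1.42,"wy":1.24,"wz":-8.1,"grip":0.32},
    {"x":0.0286,"y":0.0088,"z":0.0034,"wx":1.43,"wy":1.23,"wz":-8.1,"grip":0.32},
    {"x":0.0269,"y":0.0129,"z":0.0037,"wx":1.43,"wy":1.24,"wz":-8.1,"grip":0.32},
    {"x":0.0248,"y":0.0167,"z":0.0039,"wx":1.43,"wy":1.23,"wz":-8.1,"grip":0.32},
    {"x":0.0221,"y":0.02,"z":0.0039,"wx":1.43,"wy":1.24,"wz":-8.11,"grip":0.32},
    {"x":0.0189,"y":0.0231,"z":0.0039,"wx":1.43,"wy":1.23,"wz":-8.1,"grip":0.32},
    {"x":0.0154,"y":0.0256,"z":0.0036,"wx":1.43,"wy":1.24,"wz":-8.1,"grip":0.32},
    {"x":0.0116,"y":0.0275,"z":0.0032,"wx":1.42,"wy":1.23,"wz":-8.1,"grip":0.32},
    {"x":0.0075,"y":0.029,"z":0.0028,"wx":1.43,"wy":1.23,"wz":-8.1,"grip":0.32},
  ],
)

```text
clock: 1.85
eef_pos: [510.0, -257.0, 234.6]
eef_rot: [3.141, -0.35, 2.169]
wrist_force: [0.2, 0.2, 0.5]
finger_gap: 30.0
```

```bash
python3 - <<'E'
from h import *
s=manip.read_state();print(s['joints'].round(2),s['eef_pos'].round(1))
p,d=manip.camera("wrist");cv2.imwrite("pics/w1.png",p[:,:,::-1]);np.save("pics/w1.npy",d);np.save("pics/w1p.npy",np.r_[s['eef_pos'],s['eef_rot']])
p,d=manip.camera("top");cv2.imwrite("pics/top1.png",p[:,:,::-1]);np.save("pics/top1.npy",d)
i=manip.camera_info("wrist");print({k:np.round(v,3).tolist() if not isinstance(v,str) else v for k,v in i.items()})
E
```

```text
[-0.59  0.53  1.17  0.13  1.77 -1.19] [ 510.  -257.   234.6]
{'intrinsics': [[325.192, 0.0, 278.246], [0.0, 325.192, 208.947], [0.0, 0.0, 1.0]], 'tool_from_camera': [[0.0, 0.962, 0.272, 78.87], [1.0, -0.0, 0.0, -0.69], [0.0, 0.272, -0.962, -180.055], [0.0, 0.0, 0.0, 1.0]]}
```

View pics/w1.png

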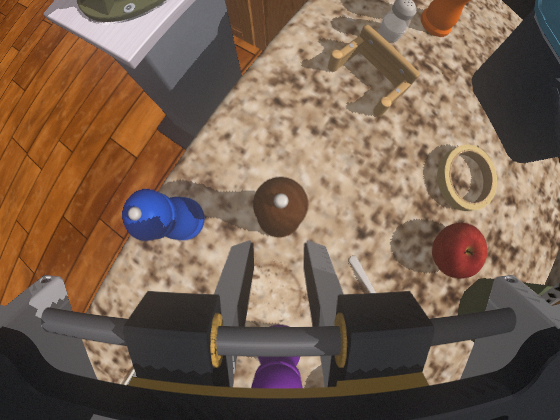

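View pics/top1.png

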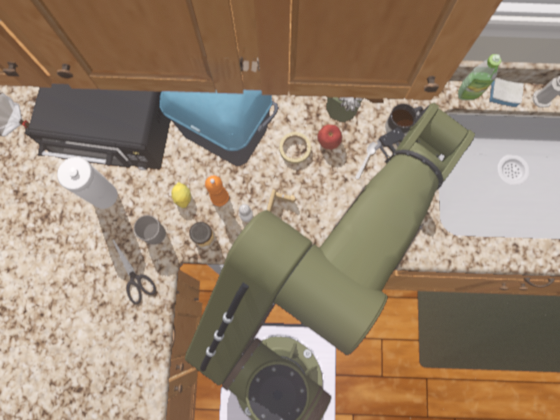

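```bash
cat >> h.py <<'E'
def wcloud(d,pose):
    from scipy.spatial.transform import Rotation as Ro
    i=manip.camera_info("wrist");K=i["intrinsics"];T=np.array(i["tool_from_camera"])
    v,u=np.mgrid[0:420,0:560];dx=u-K[0,2];dy=v-K[1,2];r=np.hypot(dx,dy);th=r/K[0,0]
    k=np.where(r>0,np.tan(th)/np.maximum(r,1e-9),1/K[0,0])
    P=np.stack([dx*k*d,-dy*k*d,-d],-1)
    Pt=P@T[:3,:3].T+T[:3,3]
    W=Pt@Ro.from_euler('xyz',pose[3:]).as_matrix().T+pose[:3]
    W[d<=0]=np.nan
    return W
E
python3 - <<'E'
from h import *
from scipy.optimize import least_squares
d=np.load("pics/w1.npy");q=np.load("pics/w1p.npy");W=wcloud(d,q);z=W[...,2]
print("table",np.nanmedian(z[140:160,270:300]))
img=cv2.cvtColor(cv2.imread("pics/w1.png"),cv2.COLOR_BGR2HSV)
for nm,c in(("brown",(488,-226)),("blue",(388,-303)),("purple",(585,-371))):
    m=(np.hypot(W[...,0]-c[0],W[...,1]-c[1])<55)&(z>15)&(z<190)
    P=W[m]
    for lo,hi,R in((15,45,29),(120,160,24),(150,168,24)):
        s=P[(P[:,2]>lo)&(P[:,2]<hi)]
        if len(s)>15:
            r=least_squares(lambda x:np.hypot(s[:,0]-x[0],s[:,1]-x[1])-x[2],[c[0],c[1],R],loss='soft_l1');print(nm,lo,hi,len(s),r.x.round(1),"bbox",s.min(0).round(),s.max(0).round())
    t=P[P[:,2]>P[:,2].max()-6];print("  top",t.mean(0).round(1),len(t))
# holder
m=(z>50)&(z<70)&(np.hypot(W[...,0]-490,W[...,1]-44)<80);s=W[m]
L=s.mean(0);vx,vy,_,_=cv2.fitLine(s[:,:2].astype(np.float32),cv2.DIST_HUBER,0,.01,.01).ravel();print("back wall",L.round(1),len(s),"yaw",np.arctan2(vy,vx)+np.pi/2)
h=np.array([np.cos(1.331),np.sin(1.331)]);D=s[:,:2]-[482.9,9.7];x=D@h;print("x of wall pts",np.percentile(x,[2,25,50,75,98]).round(1),"y",np.percentile(D@[-h[1],h[0]],[1,99]).round(1))
E
```

```text
table 1.0103171247522482
brown 15 45 56 [ 489.9 -226.7   26.2] bbox [ 475. -254.   15.] [ 516. -227.   45.]
brown 120 160 2151 [ 489.3 -224.6   17.1] bbox [ 465. -249.  139.] [ 514. -200.  160.]
brown 150 168 1532 [ 489.2 -224.3   14.4] bbox [ 469. -245.  150.] [ 509. -204.  168.]
  top [ 488.9 -223.8  169.2] 166
blue 15 45 235 [ 386.5 -304.1   26.5] bbox [ 375. -330.   15.] [ 414. -276.   45.]
blue 120 160 1998 [ 392.2 -302.9   17.4] bbox [ 367. -329.  120.] [ 414. -280.  160.]
blue 150 168 1233 [ 389.1 -304.6   14.5] bbox [ 368. -325.  150.] [ 409. -283.  168.]
  top [ 390.7 -304.4  169. ] 141
purple 120 160 1097 [ 588.1 -375.7   24. ] bbox [ 562. -385.  120.] [ 605. -348.  158.]
purple 150 168 336 [ 590.6 -379.2   23.2] bbox [ 565. -378.  150.] [ 598. -352.  158.]
  top [ 578.9 -361.9  155. ] 211
back wall [488.   55.   58.2] 958 yaw 1.2501469
x of wall pts [28.1 29.7 32.9 40.5 93.6] y [-50.4  49.7]
```

```bash
sed -i "s/ for k,v in r.items() if v or k=='grip')/ for k,v in r.items())/; s/dict(blue.*/dict(blue=(389,-304),purple=(586,-372))/" plan.py mv.py; python3 - <<'E'
from mv import *
m=(489.5,-225)
P,Q=pose(m,124,20,back=6,z=12);o,B=clear(P,Q);print(o,millclear(B,np.array(m)))
a=interp(1,*pose(m,124,20,back=6,z=215)); 
zs=[215,190,165,140,115,90,65,45,28,18,12,12]
rows([pose(m,124,20,back=6,z=z) for z in zs],.32)
E
```

```text
{'bodyminz': np.float64(90.32442884152054), 'blue': np.float64(20.340116463798275), 'purple': np.float64(10.507650136799377)} 10.137480623118293
[{"x":-0.0068,"y":0.0018,"z":0.0188,"wx":0,"wy":0,"wz":-0,"grip":0.32}, {"x":-0.0086,"y":0,"z":0.0235,"wx":0,"wy":0,"wz":-0,"grip":0.32}, {"x":-0.0085,"y":0,"z":0.0234,"wx":0,"wy":0,"wz":-0,"grip":0.32}, {"x":-0.0086,"y":0,"z":0.0235,"wx":0,"wy":0,"wz":-0,"grip":0.32}, {"x":-0.0085,"y":0,"z":0.0235,"wx":0,"wy":0,"wz":-0,"grip":0.32}, {"x":-0.0086,"y":0,"z":0.0235,"wx":0,"wy":0,"wz":-0,"grip":0.32}, {"x":-0.0085,"y":0,"z":0.0235,"wx":0,"wy":0,"wz":-0,"grip":0.32}, {"x":-0.0069,"y":0,"z":0.0188,"wx":0,"wy":0,"wz":-0,"grip":0.32}, {"x":-0.0058,"y":0,"z":0.016,"wx":0,"wy":0,"wz":-0,"grip":0.32}, {"x":-0.0034,"y":0,"z":0.0094,"wx":0,"wy":0,"wz":-0,"grip":0.32}, {"x":-0.0021,"y":0,"z":0.0056,"wx":0,"wy":0,"wz":-0,"grip":0.32}, {"x":0,"y":0,"z":0,"wx":0,"wy":0,"wz":-0,"grip":0.32}] 12
end [ 510.9 -256.7   12. ]
```

Emit:
play_rows(
  commands=[
    {"x":-0.0068,"y":0.0018,"z":0.0188,"wx":0,"wy":0,"wz":0,"grip":0.32},
    {"x":-0.0086,"y":0,"z":0.0235,"wx":0,"wy":0,"wz":0,"grip":0.32},
    {"x":-0.0085,"y":0,"z":0.0234,"wx":0,"wy":0,"wz":0,"grip":0.32},
    {"x":-0.0086,"y":0,"z":0.0235,"wx":0,"wy":0,"wz":0,"grip":0.32},
    {"x":-0.0085,"y":0,"z":0.0235,"wx":0,"wy":0,"wz":0,"grip":0.32},
    {"x":-0.0086,"y":0,"z":0.0235,"wx":0,"wy":0,"wz":0,"grip":0.32},
    {"x":-0.0085,"y":0,"z":0.0235,"wx":0,"wy":0,"wz":0,"grip":0.32},
  ],
)

```text
clock: 2.82
eef_pos: [510.2, -257.3, 64.1]
eef_rot: [-3.141, -0.349, 2.161]
wrist_force: [1.5, 0.6, -0.3]
finger_gap: 30.1
```

Emit:
play_rows(
  commands=[
    {"x":-0.0069,"y":0,"z":0.0188,"wx":0,"wy":0,"wz":0,"grip":0.32},
    {"x":-0.0058,"y":0,"z":0.016,"wx":0,"wy":0,"wz":0,"grip":0.32},
    {"x":-0.0034,"y":0,"z":0.0094,"wx":0,"wy":0,"wz":0,"grip":0.32},
    {"x":-0.0021,"y":0,"z":0.0056,"wx":0,"wy":0,"wz":0,"grip":0.32},
    {"x":0,"y":0,"z":0,"wx":0,"wy":0,"wz":0,"grip":0.32},
  ],
)

```text
clock: 3.45
eef_pos: [510.9, -256.8, 12.0]
eef_rot: [3.142, -0.349, 2.164]
wrist_force: [-0.0, -0.2, -0.2]
finger_gap: 30.1
```

```bash
python3 - <<'E'
from h import *
s=manip.read_state();print(s['clock'],s['joints'].round(2),s['eef_pos'].round(1),s['eef_rot'].round(3),s['wrist_force'].round(1))
p,d=manip.camera("wrist");cv2.imwrite("pics/w2.png",p[:,:,::-1])
E
```

```text
3.45 [-0.59  0.75  1.36  0.13  1.36 -1.23] [ 510.9 -256.8   12. ] [ 3.142 -0.349  2.164] [-0.  -0.2 -0.2]
```

View pics/w2.png

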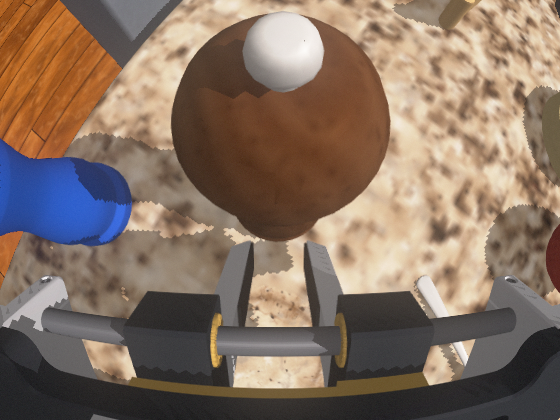

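```bash
python3 - <<'E'
from mv import *
a=np.array([489.5,-225]);b=np.array([449.,-108]);L=np.hypot(*(b-a));u=(b-a)/L
ps=[pose(a,124,20,back=k) for k in(4,2,0)]
for i in range(1,18):
    t=min(i,2)*2.5+max(i-2,0)*5 
    th=20+5*np.clip((t-20)/50,0,1); m=a+u*t
    P=pose(m,124,th);o,B=clear(*P);ps.append(P)
    if i%4==1:print(t,th,{k:int(v) for k,v in o.items()},int(millclear(B,m)))
print(m)
rows(ps,.32)
E
```

```text
2.5 20.0 {'bodyminz': 90, 'blue': 16, 'purple': 18} 4
20.0 20.0 {'bodyminz': 90, 'blue': 17, 'purple': 35} 4
40.0 22.0 {'bodyminz': 87, 'blue': 22, 'purple': 48} 7
60.0 24.0 {'bodyminz': 85, 'blue': 27, 'purple': 60} 11
80.0 25.0 {'bodyminz': 84, 'blue': 32, 'purple': 75} 13
[ 463.33115489 -149.40111412]
[{"x":0.0019,"y":0,"z":0.0007,"wx":0,"wy":0,"wz":-0,"grip":0.32}, {"x":0.0019,"y":0,"z":0.0007,"wx":0,"wy":0,"wz":-0,"grip":0.32}, {"x":0.0019,"y":0,"z":0.0007,"wx":0,"wy":0,"wz":-0,"grip":0.32}, {"x":0.0022,"y":0.0007,"z":0.0008,"wx":0,"wy":0,"wz":-0,"grip":0.32}, {"x":0.0023,"y":0.0006,"z":0.0008,"wx":0,"wy":0,"wz":-0,"grip":0.32}, {"x":0.0046,"y":0.0013,"z":0.0017,"wx":0,"wy":0,"wz":-0,"grip":0.32}, {"x":0.0045,"y":0.0013,"z":0.0016,"wx":0,"wy":0,"wz":-0,"grip":0.32}, {"x":0.0045,"y":0.0013,"z":0.0017,"wx":0,"wy":0,"wz":-0,"grip":0.32}, {"x":0.0046,"y":0.0013,"z":0.0016,"wx":0,"wy":0.5,"wz":-0,"grip":0.32}, {"x":0.0045,"y":0.0013,"z":0.0017,"wx":0,"wy":0.5,"wz":-0,"grip":0.32}, {"x":0.0045,"y":0.0012,"z":0.0018,"wx":0,"wy":0.5,"wz":-0,"grip":0.32}, {"x":0.0045,"y":0.0013,"z":0.0017,"wx":0,"wy":0.5,"wz":-0,"grip":0.32}, {"x":0.0045,"y":0.0013,"z":0.0018,"wx":0,"wy":0.5,"wz":-0,"grip":0.32}, {"x":0.0045,"y":0.0013,"z":0.0019,"wx":0,"wy":0.5,"wz":-0,"grip":0.32}, {"x":0.0044,"y":0.0013,"z":0.0019,"wx":0,"wy":0.5,"wz":-0,"grip":0.32}, {"x":0.0044,"y":0.0013,"z":0.0019,"wx":0,"wy":0.5,"wz":-0,"grip":0.32}, {"x":0.0044,"y":0.0013,"z":0.002,"wx":0,"wy":0.5,"wz":-0,"grip":0.32}, {"x":0.0044,"y":0.0012,"z":0.002,"wx":0,"wy":0.5,"wz":-0,"grip":0.32}, {"x":0.0044,"y":0.0013,"z":0.002,"wx":0,"wy":0,"wz":-0,"grip":0.32}, {"x":0.0044,"y":0.0013,"z":0.0021,"wx":0,"wy":0,"wz":-0,"grip":0.32}] 20
end [ 481.3 -176.1   12. ]
```

Emit:
play_rows(
  commands=[
    {"x":0.0019,"y":0,"z":0.0007,"wx":0,"wy":0,"wz":0,"grip":0.32},
    {"x":0.0019,"y":0,"z":0.0007,"wx":0,"wy":0,"wz":0,"grip":0.32},
    {"x":0.0019,"y":0,"z":0.0007,"wx":0,"wy":0,"wz":0,"grip":0.32},
    {"x":0.0022,"y":0.0007,"z":0.0008,"wx":0,"wy":0,"wz":0,"grip":0.32},
    {"x":0.0023,"y":0.0006,"z":0.0008,"wx":0,"wy":0,"wz":0,"grip":0.32},
    {"x":0.0046,"y":0.0013,"z":0.0017,"wx":0,"wy":0,"wz":0,"grip":0.32},
    {"x":0.0045,"y":0.0013,"z":0.0016,"wx":0,"wy":0,"wz":0,"grip":0.32},
    {"x":0.0045,"y":0.0013,"z":0.0017,"wx":0,"wy":0,"wz":0,"grip":0.32},
  ],
)

```text
clock: 4.5
eef_pos: [500.9, -232.5, 12.0]
eef_rot: [3.142, -0.349, 2.164]
wrist_force: [0.8, -1.0, 1.0]
finger_gap: 30.2
```

```bash
cat > look.py <<'E'
import sys
from h import *
from scipy.optimize import least_squares
n=sys.argv[1]
s=manip.read_state();print(s['clock'],s['eef_pos'].round(1),s['eef_rot'].round(3),s['wrist_force'].round(1))
p,d=manip.camera("wrist");cv2.imwrite(f"pics/{n}.png",p[:,:,::-1]);q=np.r_[s['eef_pos'],s['eef_rot']]
W=wcloud(d,q);z=W[...,2]
hs=cv2.cvtColor(p,cv2.COLOR_RGB2HSV)
m=(z>140)&(z<172);P=W[m]
from plan import pose,OFF,H,h as hh
# nearest head top: white knob + brown head, pts within 60 of expected cradle
f=np.array([-np.cos(0),0])
ang=s['eef_rot'][2]; zt=None
from scipy.spatial.transform import Rotation as Ro
R=Ro.from_euler('xyz',s['eef_rot']).as_matrix();fw=R[:2,2]/np.linalg.norm(R[:2,2])
e=s['eef_pos'][:2]+fw*OFF
P=P[np.hypot(P[:,0]-e[0],P[:,1]-e[1])<40]
t=P[P[:,2]>165];b=P[P[:,2]<165]
r=least_squares(lambda x:np.sqrt((P[:,0]-x[0])**2+(P[:,1]-x[1])**2+(P[:,2]-x[2])**2)-x[3],[*e,145,24],loss='soft_l1')
print("expected",e.round(1),"head fit",r.x.round(1),"knob",t.mean(0).round(1) if len(t) else None,len(P))
D=r.x[:2]-H;print("in holder",D@hh,D@[-hh[1],hh[0]])
E
python3 look.py w3
```

```text
4.5 [ 500.9 -232.5   12. ] [ 3.142 -0.349  2.164] [ 0.8 -1.   1. ]
expected [ 482.9 -205.8] head fit [ 482.3 -205.3  135.4   25.2] knob None 31552
in holder -208.95420722235855 -50.50235034242633
```

View pics/w3.png

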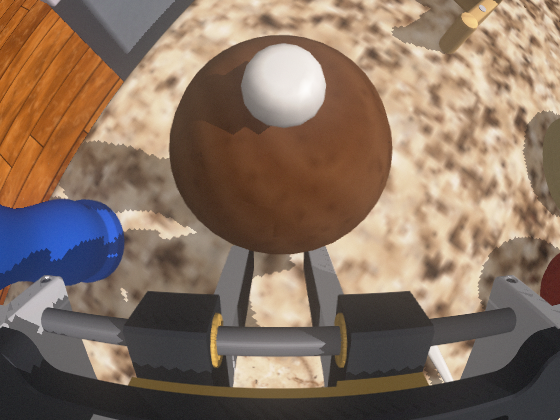

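The mill head is centred over the fingers at (280,145), upright and in contact. Its measured position, (482,-205), matches the plan, so I'll continue.

Emit:
play_rows(
  commands=[
    {"x":0.0046,"y":0.0013,"z":0.0016,"wx":0,"wy":0.5,"wz":0,"grip":0.32},
    {"x":0.0045,"y":0.0013,"z":0.0017,"wx":0,"wy":0.5,"wz":0,"grip":0.32},
    {"x":0.0045,"y":0.0012,"z":0.0018,"wx":0,"wy":0.5,"wz":0,"grip":0.32},
    {"x":0.0045,"y":0.0013,"z":0.0017,"wx":0,"wy":0.5,"wz":0,"grip":0.32},
    {"x":0.0045,"y":0.0013,"z":0.0018,"wx":0,"wy":0.5,"wz":0,"grip":0.32},
    {"x":0.0045,"y":0.0013,"z":0.0019,"wx":0,"wy":0.5,"wz":0,"grip":0.32},
    {"x":0.0044,"y":0.0013,"z":0.0019,"wx":0,"wy":0.5,"wz":0,"grip":0.32},
    {"x":0.0044,"y":0.0013,"z":0.0019,"wx":0,"wy":0.5,"wz":0,"grip":0.32},
    {"x":0.0044,"y":0.0013,"z":0.002,"wx":0,"wy":0.5,"wz":0,"grip":0.32},
    {"x":0.0044,"y":0.0012,"z":0.002,"wx":0,"wy":0.5,"wz":0,"grip":0.32},
    {"x":0.0044,"y":0.0013,"z":0.002,"wx":0,"wy":0,"wz":0,"grip":0.32},
    {"x":0.0044,"y":0.0013,"z":0.0021,"wx":0,"wy":0,"wz":0,"grip":0.32},
  ],
)

```text
clock: 6.05
eef_pos: [481.3, -175.8, 12.0]
eef_rot: [-3.142, -0.436, 2.164]
wrist_force: [0.2, -0.8, -0.4]
finger_gap: 30.1
```

```bash
python3 look.py w4; python3 - <<'E'
from mv import *
print(load()[0])
# rest: from (463.3,-149.4) on to (449,-108), then rotate 124->76 while moving along the axis
a=np.array([463.3,-149.4]);b=np.array([449.,-108]);u=(b-a)/np.hypot(*(b-a));L=np.hypot(*(b-a))
ps=[]
for t in np.arange(5,L+.1,5): ps.append(pose(a+u*t,124,25))
m0=a+u*t
# blend onto axis at t=-70
e=H-70*hp if False else H-70*h
from scipy.interpolate import CubicHermiteSpline
D=np.hypot(*(e-m0));sp=CubicHermiteSpline([0,1],[m0,e],[u*D,h*D])
for i in range(1,13):
    s=i/12;ps.append(pose(sp(s),124+(np.degrees(yaw)-124)*s,25))
for k,P in enumerate(ps):
    o,_=clear(*P);
    if k%3==0: print(k,{k:int(v) for k,v in o.items()})
print(len(ps),m0,e,D)
rows(ps,.32)
E
```

```text
6.05 [ 481.3 -175.8   12. ] [-3.142 -0.436  2.164] [ 0.2 -0.8 -0.4]
expected [ 463.3 -149.1] head fit [ 462.5 -148.   135.7   25. ] knob None 28324
in holder -158.00007147393012 -17.595038456202953
[ 481.31518632 -176.0933708    11.95931894]
0 {'bodyminz': 84, 'blue': 33, 'purple': 80}
3 {'bodyminz': 84, 'blue': 37, 'purple': 94}
6 {'bodyminz': 84, 'blue': 41, 'purple': 109}
9 {'bodyminz': 84, 'blue': 26, 'purple': 124}
12 {'bodyminz': 84, 'blue': 21, 'purple': 128}
15 {'bodyminz': 84, 'blue': 47, 'purple': 125}
18 {'bodyminz': 84, 'blue': 72, 'purple': 130}
20 [ 450.24067331 -111.59187936] [466.27466498 -58.29704579] 55.6545431647084
[{"x":0.0044,"y":0.0013,"z":0.002,"wx":0,"wy":0,"wz":-0,"grip":0.32}, {"x":0.0044,"y":0.0013,"z":0.002,"wx":0,"wy":0,"wz":-0,"grip":0.32}, {"x":0.0044,"y":0.0013,"z":0.0021,"wx":0,"wy":0,"wz":-0,"grip":0.32}, {"x":0.0043,"y":0.0012,"z":0.002,"wx":0,"wy":0,"wz":-0,"grip":0.32}, {"x":0.0044,"y":0.0013,"z":0.0021,"wx":0,"wy":0,"wz":-0,"grip":0.32}, {"x":0.0044,"y":0.0013,"z":0.002,"wx":0,"wy":0,"wz":-0,"grip":0.32}, {"x":0.0044,"y":0.0013,"z":0.0021,"wx":0
[... 333 characters left out ...]
.0034,"y":0.0005,"z":0.0016,"wx":-1.68,"wy":0,"wz":3.61,"grip":0.32}, {"x":0.0034,"y":0.0007,"z":0.0016,"wx":-1.68,"wy":0,"wz":3.61,"grip":0.32}, {"x":0.0035,"y":0.0007,"z":0.0016,"wx":-1.68,"wy":0,"wz":3.6,"grip":0.32}, {"x":0.0037,"y":0.0007,"z":0.0017,"wx":-1.68,"wy":0,"wz":3.61,"grip":0.32}, {"x":0.0039,"y":0.0005,"z":0.0018,"wx":-1.68,"wy":0,"wz":3.6,"grip":0.32}, {"x":0.004,"y":0.0002,"z":0.0019,"wx":-1.69,"wy":0,"wz":3.61,"grip":0.32}, {"x":0.0042,"y":-0.0003,"z":0.002,"wx":-1.68,"wy":0,"wz":3.6,"grip":0.32}, {"x":0.0043,"y":-0.0009,"z":0.002,"wx":-1.68,"wy":0,"wz":3.61,"grip":0.32}, {"x":0.0043,"y":-0.0016,"z":0.002,"wx":-1.68,"wy":0,"wz":3.61,"grip":0.32}] 20
end [458.7 -89.5  12. ]
```

View pics/w4.png

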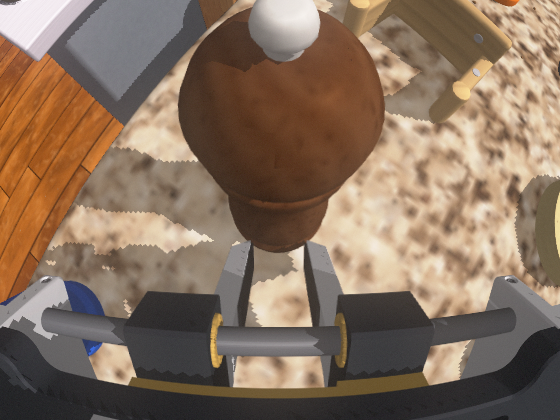

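The mill is upright and centred in the cradle at (280,110), and the holder posts are in view at the upper right. I'll continue the curve.

Emit:
play_rows(
  commands=[
    {"x":0.0044,"y":0.0013,"z":0.002,"wx":0,"wy":0,"wz":0,"grip":0.32},
    {"x":0.0044,"y":0.0013,"z":0.002,"wx":0,"wy":0,"wz":0,"grip":0.32},
    {"x":0.0044,"y":0.0013,"z":0.0021,"wx":0,"wy":0,"wz":0,"grip":0.32},
    {"x":0.0043,"y":0.0012,"z":0.002,"wx":0,"wy":0,"wz":0,"grip":0.32},
    {"x":0.0044,"y":0.0013,"z":0.0021,"wx":0,"wy":0,"wz":0,"grip":0.32},
    {"x":0.0044,"y":0.0013,"z":0.002,"wx":0,"wy":0,"wz":0,"grip":0.32},
    {"x":0.0044,"y":0.0013,"z":0.0021,"wx":0,"wy":0,"wz":0,"grip":0.32},
    {"x":0.0043,"y":0.0013,"z":0.002,"wx":0,"wy":0,"wz":0,"grip":0.32},
    {"x":0.0039,"y":-0.0006,"z":0.0018,"wx":-1.68,"wy":0,"wz":3.6,"grip":0.32},
    {"x":0.0036,"y":-0.0002,"z":0.0017,"wx":-1.68,"wy":0,"wz":3.61,"grip":0.32},
    {"x":0.0035,"y":0.0002,"z":0.0016,"wx":-1.68,"wy":0,"wz":3.6,"grip":0.32},
    {"x":0.0034,"y":0.0005,"z":0.0016,"wx":-1.68,"wy":0,"wz":3.61,"grip":0.32},
    {"x":0.0034,"y":0.0007,"z":0.0016,"wx":-1.68,"wy":0,"wz":3.61,"grip":0.32},
    {"x":0.0035,"y":0.0007,"z":0.0016,"wx":-1.68,"wy":0,"wz":3.6,"grip":0.32},
    {"x":0.0037,"y":0.0007,"z":0.0017,"wx":-1.68,"wy":0,"wz":3.61,"grip":0.32},
    {"x":0.0039,"y":0.0005,"z":0.0018,"wx":-1.68,"wy":0,"wz":3.6,"grip":0.32},
    {"x":0.004,"y":0.0002,"z":0.0019,"wx":-1.69,"wy":0,"wz":3.61,"grip":0.32},
    {"x":0.0042,"y":-0.0003,"z":0.002,"wx":-1.68,"wy":0,"wz":3.6,"grip":0.32},
    {"x":0.0043,"y":-0.0009,"z":0.002,"wx":-1.68,"wy":0,"wz":3.61,"grip":0.32},
    {"x":0.0043,"y":-0.0016,"z":0.002,"wx":-1.68,"wy":0,"wz":3.61,"grip":0.32},
  ],
)

```text
clock: 8.6
eef_pos: [458.7, -89.4, 12.0]
eef_rot: [-3.142, -0.436, 1.328]
wrist_force: [-0.2, -1.5, 0.7]
finger_gap: 29.8
```

```bash
python3 look.py w5; python3 - <<'E'
from h import *
p,d=manip.camera("top");cv2.imwrite("pics/top5.png",p[100:300,140:440,::-1]);
E
```

```text
8.6 [458.7 -89.4  12. ] [-3.142 -0.436  1.328] [-0.2 -1.5  0.7]
expected [466.4 -58.1] head fit [454.  -49.4 135.6  24.9] knob [460.1 -48.6 165. ] 26252
in holder -64.25927492133593 14.085790678224685
```

View pics/w5.png

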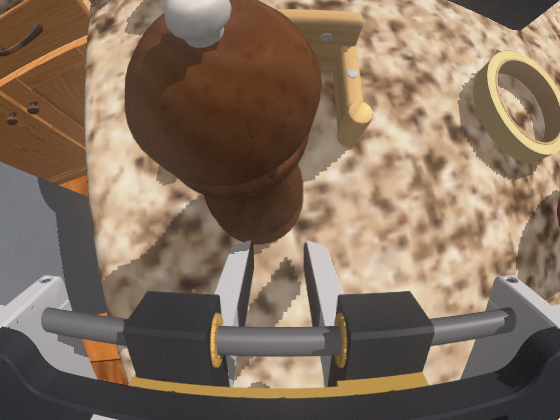

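View pics/top5.png

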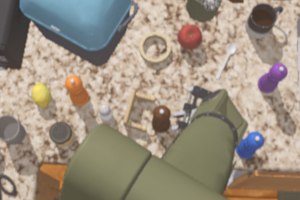

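The rotation let the mill slip out of the cradle. It is upright, but about 14 mm left of the tool axis at holder frame (-64, +14). I'll back off, re-aim behind it at heading 62° and push straight.

```bash
sed -i 's/^OFF=.*/OFF=30.0/' plan.py; python3 - <<'E'
from mv import *
m=np.array([454.,-49.4])
p,R=load();fw=np.r_[R[:2,2]/np.linalg.norm(R[:2,2]),0]
p1=p-fw*14
tgt=pose(m,62,25,back=12)
a=[(p-fw*7,R),(p1,R)]
sl=Slerp([0,1],Ro.from_matrix([R,tgt[1]]))
for i in range(1,7): a.append((p1+(tgt[0]-p1)*i/6,sl(i/6).as_matrix()))
for P in a: o,B=clear(*P);print({k:int(v) for k,v in o.items()},int(millclear(B,m)), np.hypot(*(P[0][:2]-m)).round(1))
rows(a+[a[-1]],.383)
E
```

```text
{'bodyminz': 84, 'blue': 72, 'purple': 129} 25 47.0
{'bodyminz': 84, 'blue': 65, 'purple': 124} 32 53.8
{'bodyminz': 84, 'blue': 67, 'purple': 129} 30 51.0
{'bodyminz': 84, 'blue': 69, 'purple': 135} 28 48.5
{'bodyminz': 84, 'blue': 69, 'purple': 141} 26 46.3
{'bodyminz': 84, 'blue': 69, 'purple': 148} 25 44.5
{'bodyminz': 84, 'blue': 69, 'purple': 155} 24 43.0
{'bodyminz': 84, 'blue': 67, 'purple': 162} 23 42.0
[{"x":-0.0063,"y":0,"z":-0.003,"wx":0,"wy":0,"wz":0,"grip":0.383}, {"x":-0.0064,"y":0,"z":-0.0029,"wx":0,"wy":0,"wz":0,"grip":0.383}, {"x":0.0017,"y":-0.0041,"z":0.0008,"wx":-1,"wy":0,"wz":2.15,"grip":0.383}, {"x":0.0015,"y":-0.0041,"z":0.0007,"wx":-1.01,"wy":0,"wz":2.16,"grip":0.383}, {"x":0.0014,"y":-0.0042,"z":0.0006,"wx":-1,"wy":0,"wz":2.15,"grip":0.383}, {"x":0.0012,"y":-0.0043,"z":0.0006,"wx":-1.01,"wy":0,"wz":2.15,"grip":0.383}, {"x":0.0011,"y":-0.0043,"z":0.0005,"wx":-1,"wy":0,"wz":2.16,"grip":0.383}, {"x":0.0009,"y":-0.0044,"z":0.0004,"wx":-1,"wy":0,"wz":2.15,"grip":0.383}, {"x":-0,"y":0,"z":-0,"wx":-0,"wy":0,"wz":0,"grip":0.383}] 9
end [434.3 -86.5  12. ]
```

Emit:
play_rows(
  commands=[
    {"x":-0.0063,"y":0,"z":-0.003,"wx":0,"wy":0,"wz":0,"grip":0.32},
    {"x":-0.0064,"y":0,"z":-0.0029,"wx":0,"wy":0,"wz":0,"grip":0.32},
    {"x":0.0017,"y":-0.0041,"z":0.0008,"wx":-1,"wy":0,"wz":2.15,"grip":0.383},
    {"x":0.0015,"y":-0.0041,"z":0.0007,"wx":-1.01,"wy":0,"wz":2.16,"grip":0.383},
    {"x":0.0014,"y":-0.0042,"z":0.0006,"wx":-1,"wy":0,"wz":2.15,"grip":0.383},
    {"x":0.0012,"y":-0.0043,"z":0.0006,"wx":-1.01,"wy":0,"wz":2.15,"grip":0.383},
    {"x":0.0011,"y":-0.0043,"z":0.0005,"wx":-1,"wy":0,"wz":2.16,"grip":0.383},
    {"x":0.0009,"y":-0.0044,"z":0.0004,"wx":-1,"wy":0,"wz":2.15,"grip":0.383},
    {"x":0,"y":0,"z":0,"wx":0,"wy":0,"wz":0,"grip":0.383},
  ],
)

```text
clock: 9.82
eef_pos: [434.0, -86.3, 12.1]
eef_rot: [-3.141, -0.436, 1.081]
wrist_force: [0.4, 0.1, 0.0]
finger_gap: 36.4
```

```bash
python3 look.py w6
```

```text
9.825 [434.  -86.3  12.1] [-3.141 -0.436  1.081] [0.4 0.1 0. ]
expected [448.1 -59.8] head fit [454.1 -48.9 135.7  24.8] knob [448.5 -48.8 165.1] 25229
in holder -63.79013499101478 14.055435482039579
```

View pics/w6.png

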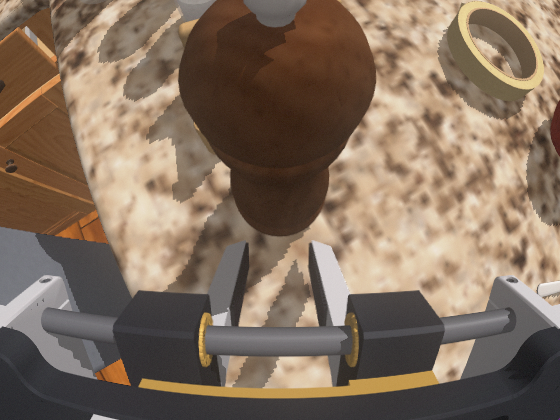

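The mill is upright and centred ahead of the fingers. I'll push straight to the mouth and then check.

```bash
python3 - <<'E'
from mv import *
m=np.array([454.1,-48.9]);u=np.array([np.cos(np.radians(62)),np.sin(np.radians(62))])
ps=[pose(m,62,25,back=k) for k in(8,4,1,0)]
for t in np.arange(4,42,4): 
    ps.append(pose(m+u*t,62,25))
D=m+u*t-H;print("holder",D@h,D@[-h[1],h[0]])
rows(ps,.383)
E
```

```text
holder -24.995979073226167 4.204787056379508
[{"x":0.0041,"y":-0.0001,"z":0.0019,"wx":-0,"wy":0,"wz":0,"grip":0.383}, {"x":0.0036,"y":-0,"z":0.0017,"wx":-0,"wy":0,"wz":0,"grip":0.383}, {"x":0.0027,"y":-0,"z":0.0012,"wx":-0,"wy":0,"wz":0,"grip":0.383}, {"x":0.0009,"y":-0,"z":0.0005,"wx":-0,"wy":0,"wz":0,"grip":0.383}, {"x":0.0036,"y":-0,"z":0.0017,"wx":-0,"wy":0,"wz":0,"grip":0.383}, {"x":0.0037,"y":-0,"z":0.0016,"wx":-0,"wy":0,"wz":0,"grip":0.383}, {"x":0.0036,"y":-0,"z":0.0017,"wx":-0,"wy":0,"wz":0,"grip":0.383}, {"x":0.0036,"y":-0,"z":0.0017,"wx":-0,"wy":0,"wz":0,"grip":0.383}, {"x":0.0036,"y":-0,"z":0.0017,"wx":-0,"wy":0,"wz":0,"grip":0.383}, {"x":0.0037,"y":-0,"z":0.0017,"wx":-0,"wy":0,"wz":0,"grip":0.383}, {"x":0.0036,"y":-0,"z":0.0017,"wx":-0,"wy":0,"wz":0,"grip":0.383}, {"x":0.0036,"y":-0,"z":0.0017,"wx":-0,"wy":0,"wz":0,"grip":0.383}, {"x":0.0036,"y":-0,"z":0.0017,"wx":-0,"wy":0,"wz":0,"grip":0.383}, {"x":0.0037,"y":-0,"z":0.0017,"wx":-0,"wy":0,"wz":0,"grip":0.383}] 14
end [458.8 -40.   12. ]
```

Emit:
play_rows(
  commands=[
    {"x":0.0041,"y":-0.0001,"z":0.0019,"wx":0,"wy":0,"wz":0,"grip":0.383},
    {"x":0.0036,"y":0,"z":0.0017,"wx":0,"wy":0,"wz":0,"grip":0.383},
    {"x":0.0027,"y":0,"z":0.0012,"wx":0,"wy":0,"wz":0,"grip":0.383},
    {"x":0.0009,"y":0,"z":0.0005,"wx":0,"wy":0,"wz":0,"grip":0.383},
    {"x":0.0036,"y":0,"z":0.0017,"wx":0,"wy":0,"wz":0,"grip":0.383},
    {"x":0.0037,"y":0,"z":0.0016,"wx":0,"wy":0,"wz":0,"grip":0.383},
    {"x":0.0036,"y":0,"z":0.0017,"wx":0,"wy":0,"wz":0,"grip":0.383},
    {"x":0.0036,"y":0,"z":0.0017,"wx":0,"wy":0,"wz":0,"grip":0.383},
    {"x":0.0036,"y":0,"z":0.0017,"wx":0,"wy":0,"wz":0,"grip":0.383},
    {"x":0.0037,"y":0,"z":0.0017,"wx":0,"wy":0,"wz":0,"grip":0.383},
    {"x":0.0036,"y":0,"z":0.0017,"wx":0,"wy":0,"wz":0,"grip":0.383},
    {"x":0.0036,"y":0,"z":0.0017,"wx":0,"wy":0,"wz":0,"grip":0.383},
    {"x":0.0036,"y":0,"z":0.0017,"wx":0,"wy":0,"wz":0,"grip":0.383},
    {"x":0.0037,"y":0,"z":0.0017,"wx":0,"wy":0,"wz":0,"grip":0.383},
  ],
)

```text
clock: 11.62
eef_pos: [459.1, -39.9, 12.0]
eef_rot: [-3.142, -0.436, 1.082]
wrist_force: [0.0, -1.2, -0.8]
finger_gap: 35.8
```

```bash
python3 look.py w7;  python3 - <<'E'
from h import *
p,d=manip.camera("top");cv2.imwrite("pics/top7.png",cv2.resize(p[150:260,220:340,::-1],None,fx=5,fy=5))
E
```

```text
11.625 [459.1 -39.9  12. ] [-3.142 -0.436  1.082] [ 0.  -1.2 -0.8]
expected [473.2 -13.4] head fit [472.6 -12.7 135.5  25.1] knob None 28949
in holder -24.223591527827796 4.6587485111145694
```

View pics/w7.png

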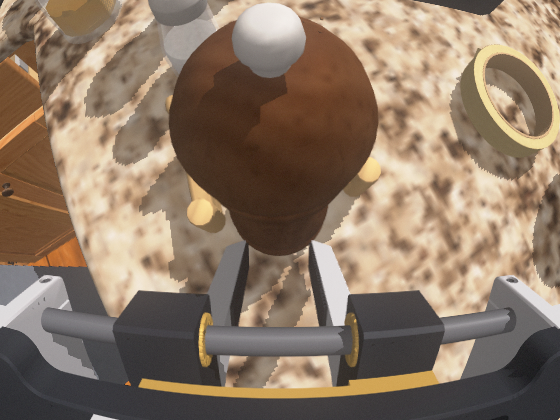

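View pics/top7.png

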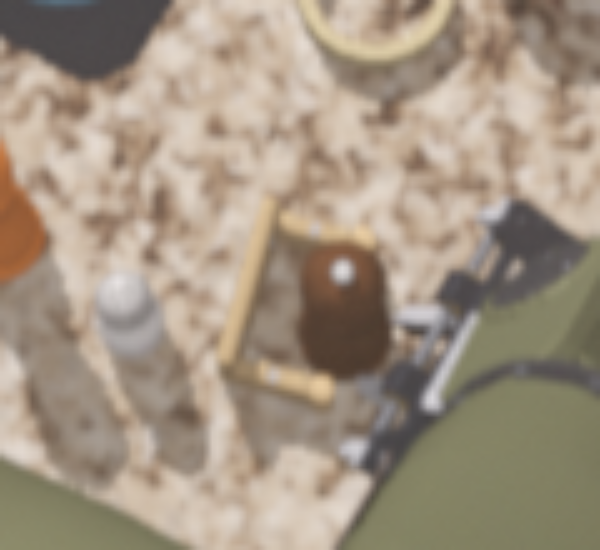

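The mill is between the posts (seen at (200,212) and (368,168)), at holder frame (-24, +4.7). I'll narrow the fingers a little for post clearance and push on.

```bash
sed -i 's/^OFF=.*/OFF=32.2/' plan.py; python3 - <<'E'
from mv import *
m=np.array([472.6,-12.7]);u=np.array([np.cos(np.radians(62)),np.sin(np.radians(62))])
ps=[pose(m,62,25,back=2)]*2+[pose(m,62,25)]
for t in(3,6,9,12,15,18,21,23): ps.append(pose(m+u*t,62,25))
D=m+u*t-H;print("holder",D@h,D@[-h[1],h[0]])
p,R=ps[-1]
for s in(1,-1):
  for x in(-8,8):
    for y in(15,27.5):
      c=(p+R@[x,s*y,0])[:2]-H;c=np.array([c@h,c@[-h[1],h[0]]]);print(s,x,y,c.round(1),"post gap",(np.hypot(*(c-[-22,s*47]))-8).round(1))
rows(ps,.32)
E
```

```text
holder -1.9140989762396756 -0.9805095508789897
1 -8 15 [-43.8  -5.8] post gap 49.1
1 -8 27.5 [-46.9 -17.9] post gap 61.5
1 8 15 [-29.8  -9.4] post gap 48.9
1 8 27.5 [-32.9 -21.5] post gap 61.3
-1 -8 15 [-36.5  23.3] post gap 63.7
-1 -8 27.5 [-33.4  35.4] post gap 75.2
-1 8 15 [-22.4  19.7] post gap 58.7
-1 8 27.5 [-19.3  31.8] post gap 70.9
[{"x":-0.0033,"y":-0.0007,"z":-0.0015,"wx":-0,"wy":0,"wz":0,"grip":0.32}, {"x":0,"y":0,"z":-0,"wx":-0,"wy":0,"wz":0,"grip":0.32}, {"x":0.0018,"y":0,"z":0.0008,"wx":-0,"wy":0,"wz":0,"grip":0.32}, {"x":0.0028,"y":0,"z":0.0013,"wx":-0,"wy":0,"wz":0,"grip":0.32}, {"x":0.0027,"y":0,"z":0.0012,"wx":-0,"wy":0,"wz":0,"grip":0.32}, {"x":0.0027,"y":0,"z":0.0013,"wx":-0,"wy":0,"wz":0,"grip":0.32}, {"x":0.0027,"y":0,"z":0.0013,"wx":-0,"wy":0,"wz":0,"grip":0.32}, {"x":0.0027,"y":0,"z":0.0012,"wx":-0,"wy":0,"wz":0,"grip":0.32}, {"x":0.0028,"y":0,"z":0.0013,"wx":-0,"wy":0,"wz":0,"grip":0.32}, {"x":0.0027,"y":0,"z":0.0013,"wx":-0,"wy":0,"wz":0,"grip":0.32}, {"x":0.0018,"y":0,"z":0.0008,"wx":-0,"wy":0,"wz":0,"grip":0.32}] 11
end [468.3 -20.8  12. ]
```

Emit:
play_rows(
  commands=[
    {"x":-0.0033,"y":-0.0007,"z":-0.0015,"wx":0,"wy":0,"wz":0,"grip":0.32},
    {"x":0,"y":0,"z":0,"wx":0,"wy":0,"wz":0,"grip":0.32},
    {"x":0.0018,"y":0,"z":0.0008,"wx":0,"wy":0,"wz":0,"grip":0.32},
    {"x":0.0028,"y":0,"z":0.0013,"wx":0,"wy":0,"wz":0,"grip":0.32},
    {"x":0.0027,"y":0,"z":0.0012,"wx":0,"wy":0,"wz":0,"grip":0.32},
    {"x":0.0027,"y":0,"z":0.0013,"wx":0,"wy":0,"wz":0,"grip":0.32},
    {"x":0.0027,"y":0,"z":0.0013,"wx":0,"wy":0,"wz":0,"grip":0.32},
    {"x":0.0027,"y":0,"z":0.0012,"wx":0,"wy":0,"wz":0,"grip":0.32},
    {"x":0.0028,"y":0,"z":0.0013,"wx":0,"wy":0,"wz":0,"grip":0.32},
    {"x":0.0027,"y":0,"z":0.0013,"wx":0,"wy":0,"wz":0,"grip":0.32},
    {"x":0.0018,"y":0,"z":0.0008,"wx":0,"wy":0,"wz":0,"grip":0.32},
  ],
)

```text
clock: 13.1
eef_pos: [468.4, -20.7, 12.0]
eef_rot: [-3.142, -0.436, 1.082]
wrist_force: [0.5, -1.0, 0.0]
finger_gap: 29.8
```

```bash
python3 look.py w8
```

```text
13.1 [468.4 -20.7  12. ] [-3.142 -0.436  1.082] [ 0.5 -1.   0. ]
expected [483.6   7.7] head fit [483.1   8.2 135.5  25. ] knob None 28424
in holder -1.3870184485801114 -0.5099185753912235
```

View pics/w8.png

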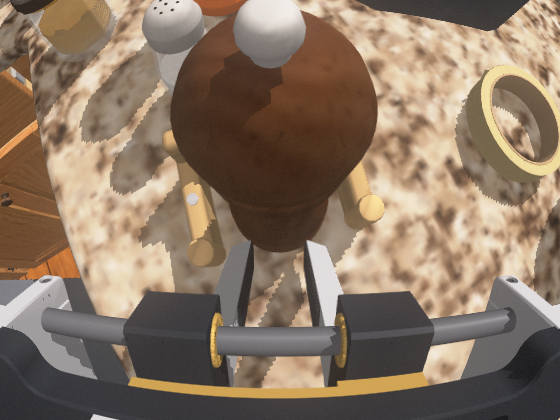

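Emit:
play_rows(
  commands=[
    {"x":0.0009,"y":0,"z":0.0004,"wx":0,"wy":0,"wz":0,"grip":0.32},
    {"x":0.0009,"y":0,"z":0.0004,"wx":0,"wy":0,"wz":0,"grip":0.32},
  ],
)

```text
clock: 13.4
eef_pos: [469.3, -19.1, 12.1]
eef_rot: [-3.141, -0.436, 1.082]
wrist_force: [0.2, -0.5, 0.2]
finger_gap: 30.0
```

Emit:
play_rows(
  commands=[
    {"x":0.0005,"y":0,"z":0.0002,"wx":0,"wy":0,"wz":0,"grip":0.32},
  ],
)

```text
clock: 13.52
eef_pos: [469.5, -18.6, 12.1]
eef_rot: [-3.141, -0.436, 1.082]
wrist_force: [-0.7, 0.2, -0.4]
finger_gap: 30.1
```

Emit:
play_rows(
  commands=[
    {"x":0.0005,"y":0,"z":0.0002,"wx":0,"wy":0,"wz":0,"grip":0.32},
  ],
)

```text
clock: 13.65
eef_pos: [469.8, -18.2, 12.1]
eef_rot: [-3.142, -0.436, 1.082]
wrist_force: [-1.0, -0.1, -0.4]
finger_gap: 30.3
```

Emit:
play_rows(
  commands=[
    {"x":0.0005,"y":0,"z":0.0002,"wx":0,"wy":0,"wz":0,"grip":0.32},
    {"x":0.0005,"y":0,"z":0.0002,"wx":0,"wy":0,"wz":0,"grip":0.32},
  ],
)

```text
clock: 13.9
eef_pos: [470.3, -17.2, 12.2]
eef_rot: [-3.141, -0.436, 1.082]
wrist_force: [-0.6, -0.2, -0.2]
finger_gap: 29.8
```

```bash
python3 look.py w9; python3 - <<'E'
from h import *
p,d=manip.camera("top");cv2.imwrite("pics/top9.png",cv2.resize(p[150:260,220:340,::-1],None,fx=5,fy=5))
E
```

```text
13.9 [470.3 -17.2  12.2] [-3.141 -0.436  1.082] [-0.6 -0.2 -0.2]
expected [485.4  11.2] head fit [484.9  11.8 135.5  25. ] knob None 28292
in holder 2.512594037543512 -1.4885848849498813
```

View pics/top9.png

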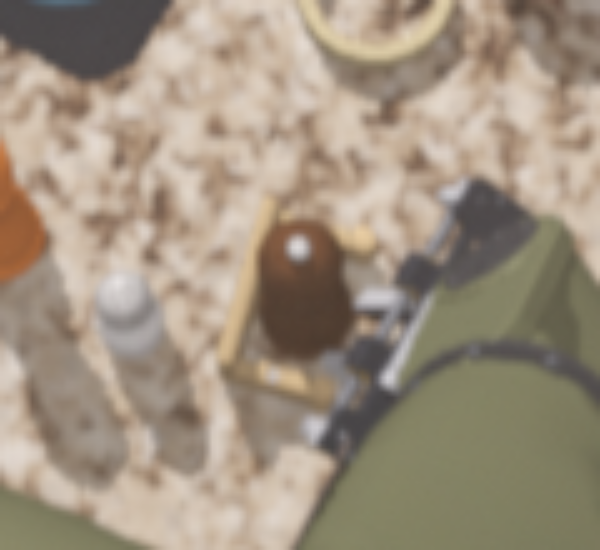

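Emit:
play_rows(
  commands=[
    {"x":0.0005,"y":0,"z":0.0002,"wx":0,"wy":0,"wz":0,"grip":0.32},
    {"x":0.0005,"y":0,"z":0.0002,"wx":0,"wy":0,"wz":0,"grip":0.32},
  ],
)

```text
clock: 14.25
eef_pos: [470.8, -16.4, 12.2]
eef_rot: [3.142, -0.436, 1.082]
wrist_force: [-2.2, -2.9, 0.3]
finger_gap: 30.1
```

Emit:
play_rows(
  commands=[
    {"x":0.0005,"y":0,"z":0.0002,"wx":0,"wy":0,"wz":0,"grip":0.32},
    {"x":0.0005,"y":0,"z":0.0002,"wx":0,"wy":0,"wz":0,"grip":0.32},
  ],
)

```text
clock: 14.5
eef_pos: [471.3, -15.9, 12.2]
eef_rot: [3.141, -0.435, 1.082]
wrist_force: [-4.9, -9.9, 1.2]
finger_gap: 29.9
```

The force rose to 11 N, so the mill is against the back wall. I'll retreat straight back and then lift.

Emit:
play_rows(
  commands=[
    {"x":-0.0018,"y":0,"z":-0.0008,"wx":0,"wy":0,"wz":0,"grip":0.32},
    {"x":-0.0045,"y":0,"z":-0.0021,"wx":0,"wy":0,"wz":0,"grip":0.32},
    {"x":-0.0091,"y":0,"z":-0.0042,"wx":0,"wy":0,"wz":0,"grip":0.32},
    {"x":-0.0136,"y":0,"z":-0.0063,"wx":0,"wy":0,"wz":0,"grip":0.32},
    {"x":-0.0181,"y":0,"z":-0.0085,"wx":0,"wy":0,"wz":0,"grip":0.32},
    {"x":-0.0181,"y":0,"z":-0.0085,"wx":0,"wy":0,"wz":0,"grip":0.32},
    {"x":0.0085,"y":0,"z":-0.0181,"wx":0,"wy":0,"wz":0,"grip":0.32},
    {"x":0.0127,"y":0,"z":-0.0272,"wx":0,"wy":0,"wz":0,"grip":0.32},
    {"x":0.0127,"y":0,"z":-0.0272,"wx":0,"wy":0,"wz":0,"grip":0.32},
    {"x":0,"y":0,"z":0,"wx":0,"wy":0,"wz":0,"grip":0.32},
    {"x":0,"y":0,"z":0,"wx":0,"wy":0,"wz":0,"grip":0.32},
  ],
)

```text
clock: 15.88
eef_pos: [437.1, -79.0, 91.7]
eef_rot: [-3.141, -0.436, 1.081]
wrist_force: [0.2, -0.1, -0.1]
finger_gap: 30.1
```

```bash
python3 - <<'E'
from h import *
from plan import H,h
from scipy.optimize import least_squares
s=manip.read_state();print(s['clock'],s['eef_pos'].round(1),s['wrist_force'].round(1))
p,d=manip.camera("wrist");cv2.imwrite("pics/wA.png",p[:,:,::-1])
W=wcloud(d,np.r_[s['eef_pos'],s['eef_rot']]);z=W[...,2]
L=np.stack([(W[...,:2]-H)@h,(W[...,:2]-H)@[-h[1],h[0]]],-1)
for lo,hi,r0 in((8,50,29),(125,165,24)):
    m=(z>lo)&(z<hi)&(np.hypot(L[...,0],L[...,1])<33);P=W[m]
    f=(lambda x:np.hypot(P[:,0]-x[0],P[:,1]-x[1])-x[2]) if lo<50 else (lambda x:np.sqrt((P[:,0]-x[0])**2+(P[:,1]-x[1])**2+(P[:,2]-x[3])**2)-x[2])
    r=least_squares(f,[*H,r0,140],loss='soft_l1').x;D=r[:2]-H;print(lo,len(P),r.round(1),"holder",D@h,D@[-h[1],h[0]])
m=(z>52)&(z<70)&(L[...,0]>20)&(L[...,0]<50)&(abs(L[...,1])>33)&(abs(L[...,1])<52)
print("back wall x",np.percentile(L[m][:,0],[2,10,50,90,98]).round(1),m.sum())
p,d=manip.camera("top");cv2.imwrite("pics/topA.png",p[:,:,::-1])
a=cv2.imread("pics/top0.png");b=p[:,:,::-1]
for nm,(u,v) in dict(salt=(247,212),honey=(200,233),cup=(149,230),lemon=(181,195)).items():
    t=a[v-18:v+18,u-18:u+18];w=np.ascontiguousarray(b[v-26:v+26,u-26:u+26]);r=cv2.matchTemplate(w,t,cv2.TM_CCOEFF_NORMED);_,mx,_,l=cv2.minMaxLoc(r);print(nm,"shift px",l[0]-8,l[1]-8,round(mx,3))
E
```

```text
15.875 [437.1 -79.   91.7] [ 0.2 -0.1 -0.1]
8 1339 [485.2   9.9  26.7 140. ] holder 0.7004786379439424 -2.201256733990527
125 5718 [485.3  12.   24.7 135.9] holder 2.791598472970952 -1.8118222614349662
back wall x [28.5 28.9 31.6 36.8 38.8] 448
salt shift px 0 0 0.998
honey shift px 0 0 1.0
cup shift px 0 0 1.0
lemon shift px 0 0 1.0
```

View pics/wA.png

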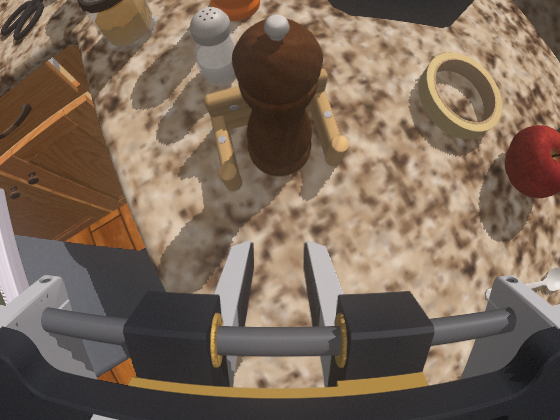

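View pics/topA.png

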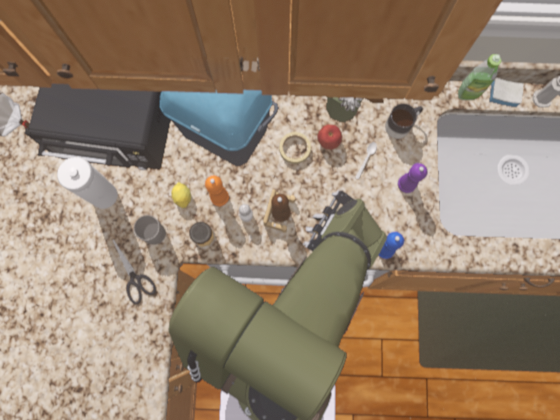

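The mill stands upright in the holder against the back wall, with its head at wrist pixel (278,65). The protected items have shifted 0 px, and the gripper is clear at zero force.

```bash
python3 -c "
from cell import manip
print(manip.sign_off())"
```

```text
the job is handed in; nothing more can be done
None
```

I pushed the dark brown mill low on its body, about 15 mm above the worktop with the tool leaned back 20–25°. It went round the blue and purple look-alikes, in through the holder's mouth and up to the back wall. The last contact force was about 11 N. I then backed off, lifted clear and handed the job in at about 16 s of the 42 s allowed.

**One slip on the way:** While I was turning the tool, the mill slid about 14 mm sideways out of the finger cradle, staying upright. I backed off, measured it again and pushed it in along a straight line.

**Last checks:**
- **Position:** The mill is upright in the holder at y about -2 mm. Its x reads +0.7 mm from the body and +2.8 mm from the head. Contact with the wall should be at x = +1 mm, and the limits are -8 to +6 mm.
- **Disagreement:** The two x readings differ by 2 mm and wall contact came a little later than my holder estimate predicted. Both are about the size of the calibration error.
- **Other things:** The salt, honey, cup and lemon show a 0-pixel shift in the top view. The gripper ended clear of everything, with the wrist force at about zero.

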